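Load soil-moisture tins into the bench dryer

TASK

Get the soil samples drying: open the dryer's shutter fully, load every soil tin on the desk into the drying lane by standing it upright on the loading deck and pushing it along the back upstand until it is completely inside, then close the shutter fully. Turn the thermostat so that its white pointer line is at the red mark, and leave the other things on the desk where they are.

Things in the scene. Friction and masses are not known exactly. Their poses are not given: they have to be found in the camera images.
- dryer: Bench-top tin dryer, light grey, fixed to the desk at a place and yaw that vary; 270 (its x) x 600 (its y) mm. Origin: on its underside, midway in x, 280 mm from its right (-y) end; x points to its back (away from the robot), y along it, z up. 'Dryer frame' below means this frame, in mm. Flat stainless deck at z 80; open loading deck at y below -60, covered drying lane at y -60 to 308.
- deck (a point): Centre of the open loading deck, at (41, -167, 80) in the dryer frame. The deck reaches from x -42 to 125 and y -274 to -60, with lips 8 mm tall along its front (x -48 to -42) and its end (y -280 to -274).
- upstand (a point): Foot of the back upstand, the wall to push along, at (125, -170, 80) in the dryer frame. Its flat face at x 125 looks towards the robot and runs the whole length of the dryer, on into the lane; 38 mm tall above the deck, 10 thick. A tin touching it has its centre at x 93.
- mouth (a point): Middle of the lane mouth, on the deck at (87, -60, 80) in the dryer frame; the mouth faces -y and is the only way in. The lane is x 49 to 125 (76 wide; entry flared to x 40), under a clear roof, z 138 to 142, that begins at y -20: the first 40 mm of the lane are open above. A tin is completely inside with its centre at y -28 or more.
- lane_end (a point): End stop of the lane, on the deck at (87, 308, 80) in the dryer frame. The lane takes up to five tins in one row; a tin pushed in pushes those before it further along.
- housing (a point): Middle of the top of the fan-heater housing beside the lane, at (-4, 110, 142) in the dryer frame; a solid box x -45 to 49, y -60 to 320, z 80 to 142.
- shutter (a joint): Sliding shutter of the lane mouth, a steel plate 90 wide, 60 tall, 5 thick that stands on the deck just outside the mouth (y -68 to -63 mm in the dryer frame). Value in m: 0 = fully closed over the mouth, 0.095 = fully open, slid along the dryer's -x (towards the robot) in front of the housing. Starts nearly closed, drags with 1.5 N, stays where left; a tin in its way blocks it.
- shutter_tab (a point): Centre of the red pull tab on the shutter's top edge, which moves with it; the tab is an upright block 26 mm along the dryer's x, 10 mm along its y, and reaches from z 141 to 187 mm above the desk (this point at 167 mm).
- thermostat (a joint): Black thermostat knob on the dryer's front strip, upright axis, turns between stops at 0 and 4.712 rad; the value grows as it turns clockwise seen from above. At value v its white pointer line points at angle 2.356 - v, measured in the dryer frame from its x towards its y. The red mark on the scale is at v = 2.9. It starts between 0.2 and 1.5, turns with about 0.04 N m and stays where it is left.
- thermostat_grip (a point): On the knob's axis at the height to grip, 111 mm above the desk, at x -92, y -170 mm in the dryer frame. The grip is a bar 50 mm long (along the pointer line, the white line on its pointing half), 12 mm wide, from z 93 to 123 mm, on a round skirt of 52 mm diameter below it.
- red_mark (a point): The red mark on the thermostat's scale, 37 mm from the knob's axis, on the dryer's front strip.
- tin1: Closed aluminium soil-moisture tin, a plain upright cylinder 64 mm in diameter and 45 mm tall with a small coloured dot on the lid, about 0.16 kg; stands on the desk to the right of the dryer. Origin: centre of its underside; z along its axis. Three to five of the five tins are present; None if absent.
- tin2: Closed aluminium soil-moisture tin, a plain upright cylinder 64 mm in diameter and 45 mm tall with a small coloured dot on the lid, about 0.16 kg; stands on the desk to the right of the dryer. Origin: centre of its underside; z along its axis. Three to five of the five tins are present; None if absent.
- tin3: Closed aluminium soil-moisture tin, a plain upright cylinder 64 mm in diameter and 45 mm tall with a small coloured dot on the lid, about 0.16 kg; stands on the desk to the right of the dryer. Origin: centre of its underside; z along its axis. Three to five of the five tins are present; None if absent.
- tin4: Closed aluminium soil-moisture tin, a plain upright cylinder 64 mm in diameter and 45 mm tall with a small coloured dot on the lid, about 0.16 kg; stands on the desk to the right of the dryer. Origin: centre of its underside; z along its axis. Three to five of the five tins are present; None if absent.
- tin5: Closed aluminium soil-moisture tin, a plain upright cylinder 64 mm in diameter and 45 mm tall with a small coloured dot on the lid, about 0.16 kg; stands on the desk to the right of the dryer. Origin: centre of its underside; z along its axis. Three to five of the five tins are present; None if absent.
- meter_carton: White and blue carton of a meter, 120 x 190 x 55 mm tall. Not part of the job: leave it where it is. Origin: centre of its underside.
- pen_meter: White and blue pen-type meter lying on the desk among the tins, 150 long (its x) x 22 x 18 mm tall. Not part of the job: leave it where it is. Origin: centre of its underside.
- mug: White mug, 80 mm diameter, 90 mm tall, handle at its y. Not part of the job: leave it where it is. Origin: centre of its underside.
- spray_bottle: Spray bottle, 60 mm diameter, 190 mm tall. Not part of the job: leave it where it is. Origin: centre of its underside.
- persimmon: Orange persimmon, 68 mm diameter, 50 mm tall. Not part of the job: leave it where it is. Origin: centre of its underside.
- stapler: Red stapler, 140 mm long (its x), 38 wide, about 58 mm tall. Not part of the job: leave it where it is. Origin: centre of its underside.
Not all that is in view belongs to the job. Leave any yellow look-alike of the tin3 alone.

How it is judged:
By the outcome, as a careful person would: the job done as asked, in the order asked, and still so for the second after the job is handed in, with the robot touching nothing.
Of tin1, tin2, tin3, tin4, tin5 only 3 to 5 are there at a start; the rules pass over those that are not, and their reading is None.
At some moment in a run one of tin1, tin2, tin3, tin4, tin5 may be knocked a few centimetres aside while the robot is not near it.
It also fails if it takes over 210 s, if anything falls off the work surface, if the arm or the gripper's body presses on something with over 40 N, if the wrist force passes 120 N, or if a joint passes its speed limit or range.

ROBOT

A 6-joint arm with a two-finger parallel gripper is mounted at the origin on the work surface. World frame = base frame: x ahead of the robot, y to its left, z up, the work surface at z = 0. Lengths are in m, angles in degrees, forces in N, time in s.
With the tool pointing down it reaches from about 0.3 to 0.875 m from the base axis. Payload 6.4 kg.
Tool frame: the origin (TCP) lies midway between the tips of the shut fingers; the grasp point (between the pads) lies 19 mm behind it; z points along the fingers, y is the line along which they close (so a half turn about z gives the same grasp; the last joint's range is limited). The gripper opens to 85 mm and grips with 20 to 120 N. Pads are 22 mm wide; open, the fingers measure 114 mm over their backs; the gripper's body (76 mm by 85 mm) begins 54 mm behind the grasp point. The pads swing forward as they close: fully open they stand 13 mm farther back than shut.
Start: joints at [-11.82, 10.359, 92.074, -0, 77.567, -11.82], TCP at [0.575, 0, 0.231] pointing down, gripper open.
Joint ranges: [-171.53, 171.53], [-51.25, 118.39], [17.06, 147.69], [-65.23, 245.23], [0, 150.52], [-178.68, 178.68]. Speed limits (degrees/s): [147.25, 147.25, 172.46, 180, 180, 180].

INTERFACE

Orientations are given as a 3x3 rotation matrix whose columns are the frame's x, y, z axes.
In Python, from cell import env gives the robot as it stands. The module is installed in compiled form; this text tells all that it offers.
- The arm moves only by the tool servo_tool, never from a script. Its argument "steps" is text: rows parted by semicolons, each of 7 numbers parted by spaces: the turn, a rotation vector about the tool's x, y, z in units of 90 degrees (1.0 is 90 degrees), then the shift along the tool's x, y, z in units of 150 mm (1.0 is 150 mm), then the gripper command: -1 is shut, 1 is fully open, values between are in proportion. A call has 1 to 5 rows; each row is the pose to reach, as a shift and turn from the pose commanded when the call began, along the tool's axes at that moment; what a row does not reach only later rows make up. A row lasts 1/8 s, in which the tool goes at most 62.5 mm and 10.7 degrees, less where a joint would pass 70% of its speed; a pose out of reach is approached as far as the arm can. A call with a number of a shift or a turn outside -1 to 1 is refused whole. A call with a gripper value outside its range is refused whole. The fingers move at their own pace and stop on an object; "squeeze" is the grip in N (left out, the last holds). Time passes only in rows, so rows that repeat a pose let the fingers close. It gives the time, the measured TCP pose, the force, the opening and the grip force at its end, in the units of the state.
- env.get_obs(): the state, without advancing time (a new reading comes with each control period).
- env.capture(name): name is "scene" or "side" or "wrist"; returns a dict with "pixels" (400x640x3 uint8, red, green, blue), "mtx" (3x3 intrinsics, pixels), "R" (3x3) and "t" (3): a world point X has camera coordinates R X + t. Camera axes: x right, y down, z forward; pixel columns grow to the right and rows downward; lengths in m; the calibration is good to about 2 mm. A picture is of the moment at which its call begins. There is no depth.
- env.close_job(): hands the job in; it is judged then, once.
Trained networks look in the newest picture that a camera, given by its name, has taken for a name from the list of things; names that differ only in an ending like _2 or _b are one class to them, and where a whole thing is asked for, a point or a joint stands for the part that bears it (a point fixed in the world has none). Each returns a list of dicts, best first, with "score" (0 to 1); they miss things now and then, are a little off and sometimes report something else, mostly with a low value. They report only what shows in the picture. A call takes as long as a camera call. They do not tell look-alikes from the thing itself.
- env.look_for(camera, name): "xyz" ([x, y, z] in m, in world coordinates, good to about 4 mm: the middle of the surface that is visible of it).
The state is a dict: "clock": time; "joint_pos": joint angles; "dq": joint speeds; "tau": joint torques, N m; "position": TCP position; "orientation": TCP orientation; "wrist_force": force on the tool from outside, world axes, zero at the start; "moment": the same for the moment, N m; "gripper_width": opening from 0.0 (shut) to 1.0 (fully open); "gripper_force": force on a finger pad.
Only numpy, scipy, OpenCV 4.12 (cv2) and the standard library are available. Lean on these libraries where they do the work, as an engineer would, in place of code of your own. Each camera call takes 0.05 s, during which the arm holds its last target. There are 200 camera calls.

## Working session

There is one attempt and no reset: what is moved stays moved. The work goes in short steps, Python scripts to look and compute and a tool call to move; the robot and the scene stay as the last step left them, time stands still between calls to the robot, and variables do not carry over. Pictures are saved under pics/ and viewed, at most 14 in all, crops included, and the job is handed in when it is done.

Besides the shell and the picture viewer there is one more tool, called after "Call:" in YAML: its name, and indented under it one key for each argument. servo_tool: Moves the arm, as the interface text tells. Shifts and turns lie within -1 to 1; 1 stands for 150 mm of shift or 90 degrees of turn. Its arguments: {"type":"object","properties":{"steps":{"type":"string"},"squeeze":{"type":"number"}},"required":["steps"]}

```bash
mkdir -p pics
cat > h.py <<'E'
import numpy as np, cv2
from cell import env
def snap(cam,fn=None):
    c=env.capture(cam)
    if fn: cv2.imwrite('pics/'+fn,c['pixels'][:,:,::-1])
    return c
def proj(c,X):
    p=c['R']@np.array(X,float)+c['t']; q=c['mtx']@p; return (q[:2]/q[2]).round(1)
def back(c,uv,z):
    d=c['R'].T@np.linalg.inv(c['mtx'])@np.array([uv[0],uv[1],1.]); o=-c['R'].T@c['t']
    return o+d*(z-o[2])/d[2]
E
python3 - <<'E'
from h import *
for cam in ['scene','side']:
    c=snap(cam,cam+'0.png')
    for n in ['dryer','tin1','shutter_tab','thermostat_grip','red_mark','meter_carton','pen_meter','mug','spray_bottle','persimmon','stapler','shutter']:
        try:
            r=env.look_for(cam,n)
            print(cam,n,[(np.round(x['xyz'],3).tolist(),round(x['score'],2),proj(c,x['xyz']).tolist()) for x in r])
        except Exception as e: print(n,e)
print(env.get_obs())
E
```

```text
scene dryer [([0.648, 0.263, 0.117], 0.75, [381.0, 266.1])]
scene tin1 [([0.488, -0.563, 0.043], 0.76, [257.0, 163.0]), ([0.446, -0.242, 0.046], 0.75, [313.6, 187.9]), ([0.419, -0.334, 0.043], 0.66, [303.6, 177.3]), ([0.3, -0.218, 0.04], 0.65, [345.5, 178.8]), ([0.585, -0.236, 0.044], 0.62, [285.2, 202.3]), ([0.603, -0.337, 0.042], 0.59, [265.1, 193.4])]
scene shutter_tab [([0.639, 0.069, 0.137], 0.91, [332.7, 224.9]), ([0.644, 0.267, 0.113], 0.29, [383.1, 267.3])]
scene thermostat_grip [([0.485, -0.039, 0.093], 0.5, [344.2, 203.1]), ([0.646, 0.266, 0.114], 0.32, [382.4, 267.3])]
scene red_mark [([0.643, 0.264, 0.114], 0.84, [382.6, 266.1]), ([0.487, -0.041, 0.091], 0.61, [343.3, 203.5])]
scene meter_carton [([0.762, -0.31, 0.056], 0.8, [230.6, 209.1]), ([0.484, -0.037, 0.092], 0.36, [344.8, 203.4])]
scene pen_meter [([0.641, 0.266, 0.115], 0.31, [383.7, 265.7])]
scene mug [([0.644, -0.47, 0.062], 0.63, [236.1, 179.3]), ([0.645, 0.267, 0.113], 0.5, [383.0, 267.3])]
scene spray_bottle [([0.806, -0.076, 0.109], 0.98, [256.5, 233.5])]
scene persimmon [([0.336, 0.25, 0.046], 0.62, [441.4
[... 1857 characters left out ...]
71303e+01, -1.18194172e+01]), 'dq': array([ 0.19003115, -0.12834145,  0.12274513,  0.06783174, -0.03275931,
        0.05377854]), 'tau': array([-1.13824717e-03, -4.44841683e+01, -3.51686060e+01, -5.60751614e-04,
        8.32787373e-04,  2.83999179e-05]), 'position': array([5.75011678e-01, 2.82354761e-05, 2.31260929e-01]), 'orientation': array([[ 1.88339026e-07,  9.99999999e-01, -5.36211368e-05],
       [ 1.00000000e+00, -1.86982524e-07,  2.52978990e-05],
       [ 2.52978889e-05, -5.36211415e-05, -9.99999998e-01]]), 'wrist_force': array([ 0.77284446, -0.39657064, -0.92901795]), 'moment': array([ 0.02366216, -0.04093675, -0.00455833]), 'gripper_force': 0.0, 'gripper_width': 1.0025460420030408}
```

View pics/scene0.png

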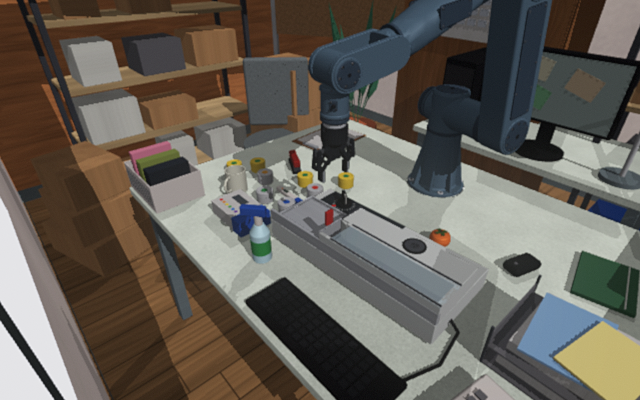

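View pics/side0.png

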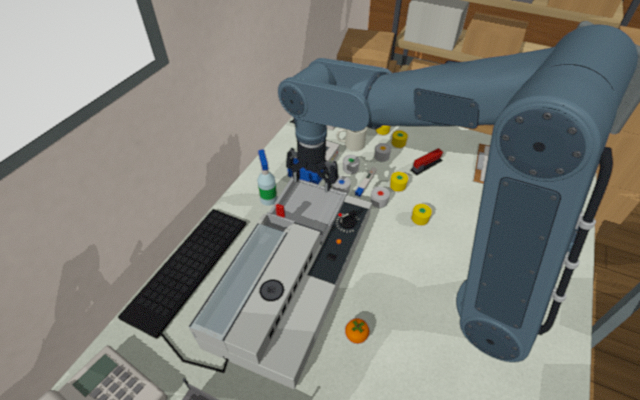

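Side view: the dryer lies along world y, with the red tab at (280,211) and the knob at (347,221). Grey tins show near (380,196), (342,184), (351,163) and (382,152). Yellow look-alikes are at (422,213), (399,180), (399,138) and (383,128). I'll check this in a close crop.

Run:
```python
import cv2
a=cv2.imread('pics/side0.png')[110:250,250:450]; b=cv2.imread('pics/scene0.png')[145:245,210:370]
a=cv2.resize(a,(800,560),interpolation=2)
cv2.imwrite('pics/c1.png',a); cv2.imwrite('pics/c2.png',cv2.resize(b,(800,500),interpolation=2))
```

```text
(no output)
```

View pics/c1.png

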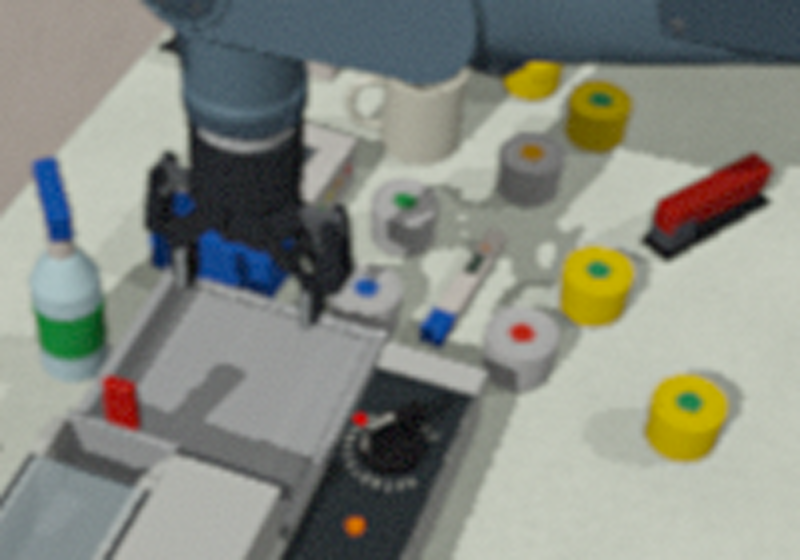

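View pics/c2.png

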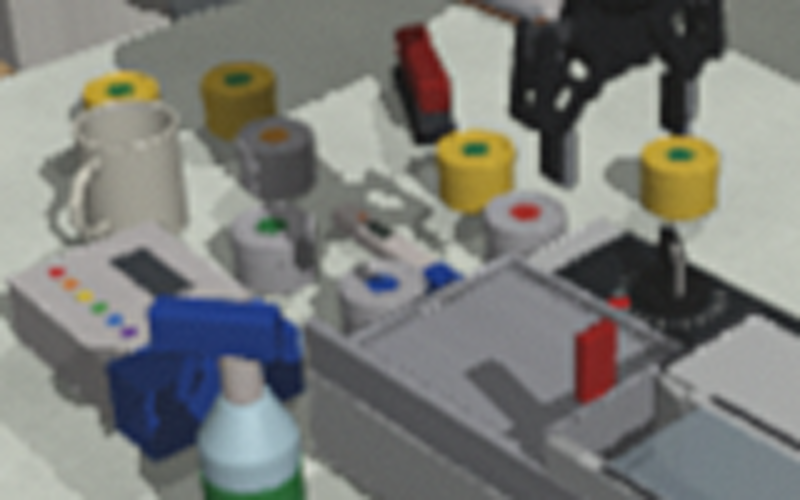

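The crops show four grey tins with red, blue, green and orange dots. The four yellow tins with green dots are look-alikes and stay put. Next I measure the dryer pose with the wrist camera.

Run:
```python
from h import *
c=snap('wrist','w0.png'); print(c['mtx'],c['R'],c['t'],-c['R'].T@c['t'])
for n in ['tin1','shutter_tab','thermostat_grip','red_mark']:
    print(n,[(np.round(x['xyz'],3).tolist(),round(x['score'],2),proj(c,x['xyz']).tolist()) for x in env.look_for('wrist',n)])
```

```text
[[351.10113195   0.         323.09130314]
 [  0.         351.10113195 191.48686095]
 [  0.           0.           1.        ]] [[ 9.99999974e-01  1.16098499e-04  1.97574401e-04]
 [ 5.93799238e-05 -9.63995726e-01  2.65917725e-01]
 [ 2.21333527e-04 -2.65917706e-01 -9.63995708e-01]] [-0.57477449 -0.03371516  0.37930211] [0.57469253 0.06842861 0.37472462]
tin1 [([0.458, -0.223, 0.016], 0.91, [226.2, 345.4]), ([0.578, -0.208, 0.026], 0.57, [326.3, 340.5])]
shutter_tab [([0.642, 0.06, 0.163], 0.93, [437.5, 109.9])]
thermostat_grip [([0.488, -0.04, 0.09], 0.84, [223.0, 224.7]), ([0.64, 0.064, 0.163], 0.71, [433.9, 101.8]), ([0.773, -0.07, 0.103], 0.15, [555.8, 263.6])]
red_mark [([0.577, 0.029, 0.087], 0.9, [325.5, 144.0])]
```

View pics/w0.png

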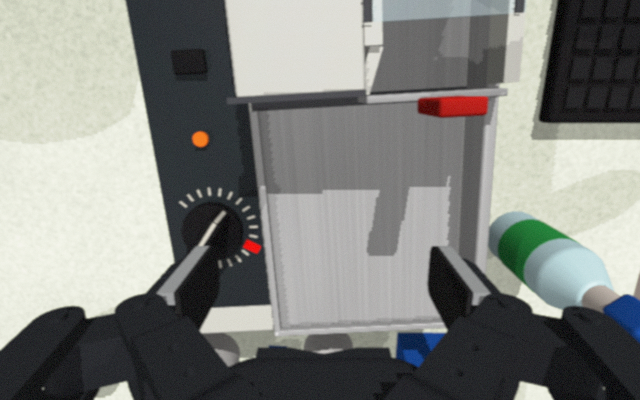

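Wrist view: knob skirt centre (213,231), pointer toward (224,212), red mark (252,247), tab (453,106), front lip running (262,190)→(276,330), housing front corner near (232,96). I'll fit the dryer pose to these.

```bash
cat > fit.py <<'E'
from h import *
from scipy.optimize import least_squares
w=dict(mtx=np.array([[351.1,0,323.09],[0,351.1,191.49],[0,0,1]]),R=np.array([[1,1.16e-4,1.98e-4],[5.9e-5,-.963996,.265918],[2.2e-4,-.265918,-.963996]]),t=np.array([-.57477,-.03372,.3793]))
s=env.capture('side')
P=[(w,(-92,-170,93),(213,231)),(w,(-60.3,-189.1,85),(252,247)),(w,(-45,-60,142),(231,97)),(w,(-48,-280,88),(276,335)),
   (w,(49,-60,142),(363,95)),
   (s,(-60.3,-189.1,85),(340,214.75)),(s,(-48,-280,88),(345.5,194))]
def W(q,p):
    c,sn=np.cos(q[2]),np.sin(q[2]); p=np.array(p)/1000
    return np.array([q[0]+c*p[0]-sn*p[1],q[1]+sn*p[0]+c*p[1],p[2]])
if __name__=='__main__':
    f=lambda q:np.concatenate([proj(c,W(q,p))-uv for c,p,uv in P])
    r=least_squares(f,[.58,.13,0.],diff_step=1e-3,loss='soft_l1')
    print(r.x,np.degrees(r.x[2])); print(f(r.x).reshape(-1,2).round(1))
    # shutter value: tab at top mid: z=187; tab pixel
    tp=back(w,(453,97),.187); print('tab',tp)
    for n,p in dict(knob=(-92,-170,111),deck=(41,-167,80),mouth=(87,-60,80),closedtab=(87,-65.5,167)).items(): print(n,W(r.x,p))
    a,b=back(w,(205,243),.123),back(w,(225,211),.123); print('pointer dir',np.degrees(np.arctan2(*(b-a)[[1,0]])))
E
python3 fit.py
```

```text
[0.5706881  0.12704107 0.        ] 0.0
[[-1.9 -1.7]
 [-0.9 -1. ]
 [15.5 -0.1]
 [-7.5  0.1]
 [30.3  1.9]
 [ 0.3 -0.3]
 [ 2.5 -0.5]]
tab [0.64180462 0.06725608 0.187     ]
knob [ 0.4786881  -0.04295893  0.111     ]
deck [ 0.6116881  -0.03995893  0.08      ]
mouth [0.6576881  0.06704107 0.08      ]
closedtab [0.6576881  0.06154107 0.167     ]
pointer dir 56.28175036512805
```

```bash
sed -i 's/(q\[:2\]\/q\[2\]).round(1)/q[:2]\/q[2]/' h.py; sed -i 's/diff_step=1e-3,//' fit.py; python3 fit.py
```

```text
[0.55597961 0.13011414 0.07802295] 4.470385468014013
[[-2.9  2.2]
 [-0.6  0.1]
 [ 0.   0.3]
 [ 0.1 -0. ]
 [14.9 -9.7]
 [ 0.3 -0.6]
 [ 0.5 -1.2]]
tab [0.64180462 0.06725608 0.187     ]
knob [ 0.47750994 -0.04653951  0.111     ]
deck [ 0.60987149 -0.03318211  0.08      ]
mouth [0.64739156 0.07707778 0.08      ]
closedtab [0.64782025 0.07159452 0.167     ]
pointer dir 56.28175036512805
```

```bash
python3 - <<'E'
from fit import *
for n,a,b,z in [('shut',(365,102),(507,93),.140),('endlip',(277,335),(445,327),.088),('frontlip',(250,110),(273,330),.088),('strip',(128,0),(174,305),.085),('housing left',(222,0),(231,95),.142)]:
    p,q=back(w,a,z),back(w,b,z); d=q-p; print(n,p[:2].round(4),q[:2].round(4),np.degrees(np.arctan2(d[1],d[0])).round(2))
E
python3 - <<'E'
import cv2
a=cv2.imread('pics/w0.png')
b=cv2.resize(a[70:350,120:520],(800,560),interpolation=2); cv2.imwrite('pics/w0c.png',b)
E
```

```text
shut [0.6019 0.0638] [0.6931 0.0695] 3.53
endlip [ 0.5308 -0.1528] [ 0.6904 -0.1439] 3.18
frontlip [0.5166 0.0566] [ 0.5272 -0.1473] -87.02
strip [0.4296 0.1363] [ 0.4347 -0.1222] -88.88
housing left [0.5143 0.1229] [0.5159 0.0682] -88.36
```

View pics/w0c.png

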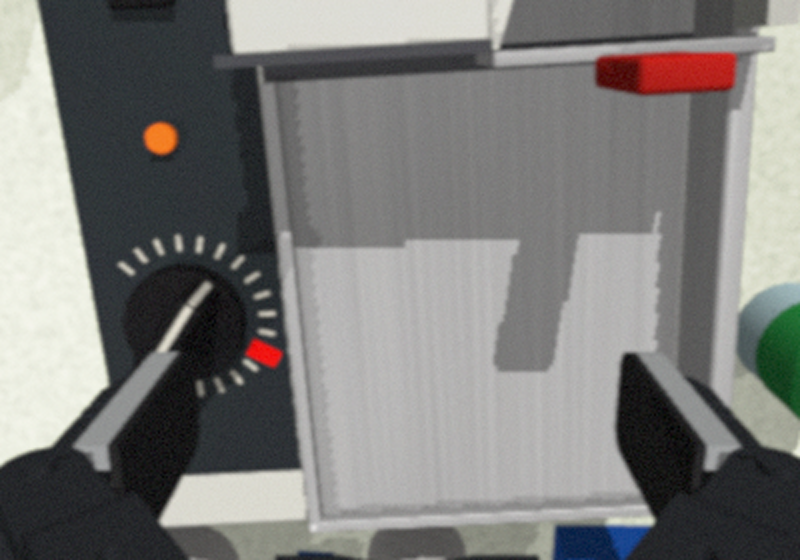

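```bash
cat > fit2.py <<'E'
from fit import *
P=[(w,(-92,-170,90),(213,230)),(w,(-60.3,-189.1,84),(252,246.5)),(w,(-48,-280,88),(275.5,334)),
   (s,(-60.3,-189.1,84),(340,214.75)),(s,(-48,-280,88),(345.5,194))]
T=[(w,(464,106.5)),(s,(280.2,205.5))]
f=lambda q:np.concatenate([proj(c,W(q,p))-uv for c,p,uv in P]+[proj(c,W(q,(87-1000*q[3],-65.5,187)))-uv for c,uv in T])
r=least_squares(f,[.58,.13,0.05,.005],loss='soft_l1',x_scale=[.01,.01,.1,.01])
Q=r.x
if __name__=='__main__':
    print(r.x,np.degrees(r.x[2])); print(f(r.x).reshape(-1,2).round(1))
    for n,p in dict(knob=(-92,-170,111),deck=(41,-167,80),mouth=(87,-60,80),tab=(87-1000*Q[3],-65.5,167)).items(): print(n,W(Q,p))
    a,b=back(w,(201.5,245),.123),back(w,(224.5,212.5),.123); print('pointer dir',np.degrees(np.arctan2(*(b-a)[[1,0]])))
    o=env.get_obs(); print(o['clock'])
E
python3 fit2.py
```

```text
[0.56881641 0.12697277 0.01666135 0.00899318] 0.954624788367813
[[ 0.4 -0.3]
 [ 0.8  0.1]
 [-4.   1.9]
 [ 0.  -0.5]
 [ 1.8 -1. ]
 [-0.1 -0.6]
 [-0.6 -0.3]]
knob [ 0.47966148 -0.04453641  0.111     ]
deck [ 0.61259303 -0.03932097  0.08      ]
mouth [0.65680397 0.06843057 0.08      ]
tab [0.64790367 0.0627815  0.167     ]
pointer dir 53.29784902821648
1.75
```

Call:
servo_tool:
  steps: "0 0 0 -0.2 0 -0.4 1; 0 0 0 -0.4 0 -0.8 1; 0 0 0 -0.5 0 -1 1; 0 0 0 -0.5 0 -1 1"

```text
clock: 2.25
position: [0.5764, -0.0768, 0.3855]
orientation: [[0.002, 1.0, 0.007], [1.0, -0.002, -0.003], [-0.003, 0.007, -1.0]]
wrist_force: [-0.4, 0.4, 0.1]
gripper_width: 0.999
gripper_force: 0.0
```

Run:
```python
from h import *
import pickle
c=snap('wrist','w1.png'); pickle.dump(c,open('w1.pkl','wb'))
print(env.get_obs()['position'])
for n in ['tin1','shutter_tab','red_mark','thermostat_grip','pen_meter']:
    print(n,[(np.round(x['xyz'],3).tolist(),round(x['score'],2),proj(c,x['xyz']).round().tolist()) for x in env.look_for('wrist',n)])
cv2.imwrite('pics/w1b.png',cv2.resize(cv2.imread('pics/w1.png'),(800,500),interpolation=2))
```

```text
[ 0.5754961  -0.07572437  0.38273646]
tin1 [([0.297, -0.221, 0.045], 0.97, [134.0, 243.0]), ([0.42, -0.345, 0.045], 0.87, [223.0, 315.0]), ([0.445, -0.237, 0.046], 0.85, [234.0, 252.0]), ([0.599, -0.346, 0.046], 0.84, [337.0, 315.0]), ([0.581, -0.229, 0.043], 0.75, [325.0, 247.0]), ([0.642, 0.061, 0.145], 0.71, [387.0, 22.0])]
shutter_tab [([0.637, 0.059, 0.143], 0.55, [381.0, 25.0])]
red_mark [([0.574, -0.014, 0.083], 0.75, [320.0, 99.0]), ([0.637, 0.06, 0.144], 0.51, [382.0, 23.0]), ([0.516, -0.299, 0.017], 0.29, [285.0, 280.0])]
thermostat_grip [([0.483, -0.048, 0.09], 0.57, [246.0, 127.0])]
pen_meter [([0.518, -0.299, 0.016], 0.83, [286.0, 279.0])]
```

View pics/w1b.png

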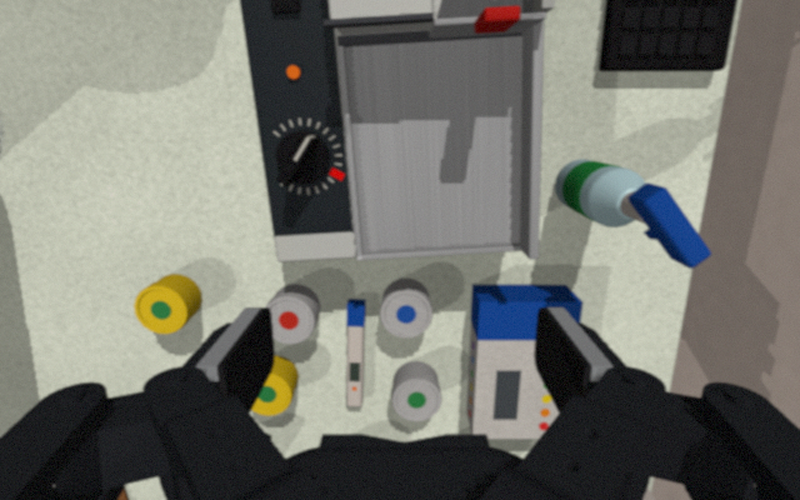

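Run:
```python
from fit2 import *
import pickle
c=pickle.load(open('w1.pkl','rb'))
k=.8
for n,a,b,z in [('endlip',(360,258),(525,247),.088),('frontlip',(336,40),(359,256),.088),('deckback foot',(522,40),(514,244),.08),('strip',(242,0),(275,235),.085),('upstand top',(545,12),(538,255),.118)]:
    p,q=back(c,np.array(a)*k,z),back(c,np.array(b)*k,z); d=q-p; print(n,p[:2].round(4),q[:2].round(4),np.degrees(np.arctan2(d[1],d[0])).round(2))
print('cam yaw check',c['R'].round(4))
P+=[(c,(-92,-170,90),(303.5*k,158*k)),(c,(-60.3,-189.1,84),(337*k,174*k)),(c,(-48,-280,88),(360*k,258*k)),(c,(125,-274,80),(514*k,245*k))]
T+=[(c,(503*k,13*k))]
for drop in [[],[2,4,7]]:
    PP=[p for i,p in enumerate(P) if i not in drop]
    f=lambda q:np.concatenate([proj(cc,W(q,p))-uv for cc,p,uv in PP]+[proj(cc,W(q,(87-1000*q[3],-65.5,187)))-uv for cc,uv in T])
    r=least_squares(f,Q,loss='soft_l1',x_scale=[.01,.01,.1,.01]); print(r.x,np.degrees(r.x[2])); print(f(r.x).reshape(-1,2).round(1).tolist())
```

```text
endlip [ 0.5318 -0.1511] [ 0.7053 -0.1397] 3.76
frontlip [0.5157 0.0607] [ 0.5308 -0.1489] -85.87
deckback foot [0.6901 0.0618] [ 0.6957 -0.1387] -88.4
strip [0.4314 0.0948] [ 0.4435 -0.1265] -86.86
upstand top [0.6984 0.0779] [ 0.7099 -0.139 ] -86.97
cam yaw check [[ 1.     -0.0018  0.0072]
 [-0.0037 -0.9633  0.2685]
 [ 0.0065 -0.2685 -0.9632]]
[0.56796191 0.12702761 0.0204917  0.00841328] 1.1740880397561788
[[0.2, 0.0], [0.7, 0.3], [-3.8, 2.0], [0.1, -0.5], [1.8, -1.0], [-0.0, -1.6], [0.6, 0.0], [-4.6, 2.0], [1.9, 3.3], [-0.1, -1.3], [-0.7, -0.2], [-0.1, -0.4]]
[0.5678669  0.12677059 0.01797802 0.00810819] 1.0300645601444178
[[-0.4, 0.1], [0.1, 0.4], [0.2, -0.5], [-0.4, -1.5], [0.1, 0.1], [1.3, 3.7], [-0.1, -0.4], [-0.6, -0.3], [-0.0, 0.1]]
```

```bash
cat > fit3.py <<'E'
from fit2 import *
import pickle
c=pickle.load(open('w1.pkl','rb')); k=.8
P+=[(c,(-92,-170,90),(303.5*k,158*k)),(c,(-60.3,-189.1,84),(337*k,174*k)),(c,(-48,-280,88),(360*k,258*k)),(c,(125,-274,80),(514*k,245*k))]
T+=[(c,(503*k,13*k))]
L=[(c,(336*k,40*k),.088,0,-48),(w,(250,110),.088,0,-48),(c,(525*k,247*k),.088,1,-280),(w,(445,327),.088,1,-280),(c,(522*k,40*k),.08,0,125)]
def inv(q,X):
    co,sn=np.cos(q[2]),np.sin(q[2]); dx,dy=X[0]-q[0],X[1]-q[1]; return np.array([co*dx+sn*dy,-sn*dx+co*dy])*1000
def f(q):
    return np.concatenate([proj(cc,W(q,p))-uv for cc,p,uv in P]+[proj(cc,W(q,(87-1000*q[3],q[4]*1000,187)))-uv for cc,uv in T]+[[inv(q,back(cc,uv,z))[ax]-v] for cc,uv,z,ax,v in L])
r=least_squares(f,[*Q,-.0655],loss='soft_l1',x_scale=[.01,.01,.1,.01,.01]); Q=r.x
if __name__=='__main__':
    print(r.x,np.degrees(r.x[2])); print(f(r.x)[:24].reshape(-1,2).round(1).tolist(),f(r.x)[24:].round(1))
    for n,p in dict(knob=(-92,-170,111),deck=(41,-167,80),mouth=(87,-60,80),tab=(87-1000*Q[3],1000*Q[4],167)).items(): print(n,W(Q,p).round(4))
    for cc,u,v in [(w,(201.5,245),(224.5,212.5)),(c,(296*k,161*k),(313*k,137*k))]:
        a,b=back(cc,u,.123),back(cc,v,.123);m=(a+b)/2; print('pointer',np.degrees(np.arctan2(*(b-a)[[1,0]])),b)
E
python3 fit3.py
```

```text
[ 0.56039598  0.12977638  0.05956807  0.00361473 -0.07228834] 3.4129987954251613
[[-0.6, 0.7], [0.6, -0.4], [-0.2, 0.8], [-0.0, -0.3], [0.7, -1.1], [-0.6, -1.1], [0.5, -0.5], [-2.0, 1.1], [4.5, -2.5], [-0.1, -0.2], [-0.6, -0.4], [-0.0, 0.3]] [-0.7 -0.1  2.4 -1.   0.4]
knob [ 0.4787 -0.0454  0.111 ]
deck [ 0.6113 -0.0345  0.08  ]
mouth [0.6508 0.0751 0.08  ]
tab [0.6479 0.0626 0.167 ]
pointer 53.29784902821648 [ 0.50019661 -0.01749982  0.123     ]
pointer 51.89351476198734 [ 0.49628669 -0.02515963  0.123     ]
```

Fit is consistent with yaw 3.4° and residuals of about 1 px. I rotate the tool so that its x is dryer x and its y is −dryer y.

Call:
servo_tool:
  steps: "0 0 0.115 0 0 0 1; 0 0 0.23 0 0 0 1; 0 0 0.345 0 0 0 1; 0 0 0.46 0 0 0 1; 0 0 0.575 0 0 0 1"

```text
clock: 3.28
position: [0.5749, -0.0746, 0.3807]
orientation: [[0.789, 0.615, -0.001], [0.615, -0.789, 0.0], [-0.001, -0.001, -1.0]]
wrist_force: [0.4, -0.7, -0.3]
gripper_width: 0.999
gripper_force: 0.0
```

Call:
servo_tool:
  steps: "0 0 0.115 0 0 0 1; 0 0 0.23 0 0 0 1; 0 0 0.345 0 0 0 1; 0 0 0.387 0 0 0 1; 0 0 0.387 0 0 0 1"

```text
clock: 3.9
position: [0.5749, -0.0747, 0.3808]
orientation: [[0.998, 0.061, -0.001], [0.061, -0.998, 0.0], [-0.001, -0.0, -1.0]]
wrist_force: [0.2, 0.6, 1.4]
gripper_width: 1.003
gripper_force: 0.0
```

```bash
cat > go.py <<'E'
# usage: go.py x y z (dryer mm, TCP)  or  go.py w x y z (world m): shift in tool units
import sys
from h import *
Q=np.array([0.5604,0.1298,0.05957])
def W(p):
    c,s=np.cos(Q[2]),np.sin(Q[2]); p=np.array(p)/1000
    return np.array([Q[0]+c*p[0]-s*p[1],Q[1]+s*p[0]+c*p[1],p[2]])
def D(X):
    c,s=np.cos(Q[2]),np.sin(Q[2]); d=np.array(X)[:2]-Q[:2]; return (np.array([c*d[0]+s*d[1],-s*d[0]+c*d[1],X[2]])*1000).round(1)
if __name__=='__main__':
    o=env.get_obs(); a=sys.argv[1:]; R=o['orientation']
    print('now dryer',D(o['position']),'world',o['position'].round(4),'t',o['clock'],'tool y deg',np.degrees(np.arctan2(R[1,1],R[0,1])).round(2),'tilt',R[:2,2].round(4))
    while a:
        if a[0]=='w': T=np.array(a[1:4],float); a=a[4:]
        else: T=W(np.array(a[:3],float)); a=a[3:]
        print('to',T.round(4),'shift',(R.T@(T-o['position'])/.15).round(3))
E
python3 go.py 83.4 -72.3 215 83.4 -72.3 152
```

```text
now dryer [   2.3 -205.   380.8] world [ 0.5749 -0.0747  0.3808] t 3.9 tool y deg -86.52 tilt [-0.0007  0.0003]
to [0.648  0.0626 0.215 ] shift [ 0.542 -0.884  1.105]
to [0.648  0.0626 0.152 ] shift [ 0.543 -0.883  1.525]
```

Call:
servo_tool:
  steps: "0 0 0 0.15 -0.25 0.28 0.2; 0 0 0 0.3 -0.5 0.55 0.2; 0 0 0 0.45 -0.75 0.8 0.2; 0 0 0 0.54 -0.88 1 0.2; 0 0 0 0.54 -0.88 1 0.2"

```text
clock: 4.53
position: [0.6463, 0.0634, 0.2273]
orientation: [[0.998, 0.064, -0.007], [0.064, -0.998, 0.001], [-0.007, -0.001, -1.0]]
wrist_force: [-0.3, -0.8, -0.1]
gripper_width: 0.599
gripper_force: 0.0
```

```bash
python3 - <<'E'
from go import *
c=snap('wrist','w2.png')
print([(D(x['xyz']),round(x['score'],2),proj(c,x['xyz']).round().tolist()) for x in env.look_for('wrist','shutter_tab')])
hsv=cv2.cvtColor(c['pixels'],cv2.COLOR_RGB2HSV); m=((hsv[...,0]<8)|(hsv[...,0]>172))&(hsv[...,1]>180)&(hsv[...,2]>80)
n,l,st,ce=cv2.connectedComponentsWithStats(m.astype('uint8')); 
for i in range(1,n):
    if st[i,4]>150: print(st[i],ce[i])
print(D(-c['R'].T@c['t']))
E
python3 go.py 83.4 -72.3 152
```

```text
[(array([ 89. , -73.5, 174. ]), 0.61, [329.0, 200.0]), (array([ 136.7, -362.1,   24.1]), 0.51, [628.0, 108.0])]
[320 178  16  60 861] [327.77700348 208.29732869]
[149.8 -70.1 370.3]
now dryer [ 83.3 -73.5 231.6] world [0.648  0.0614 0.2316] t 4.625 tool y deg -86.5 tilt [-0.0003 -0.0004]
to [0.648  0.0626 0.152 ] shift [ 0.001 -0.008  0.531]
```

View pics/w2.png

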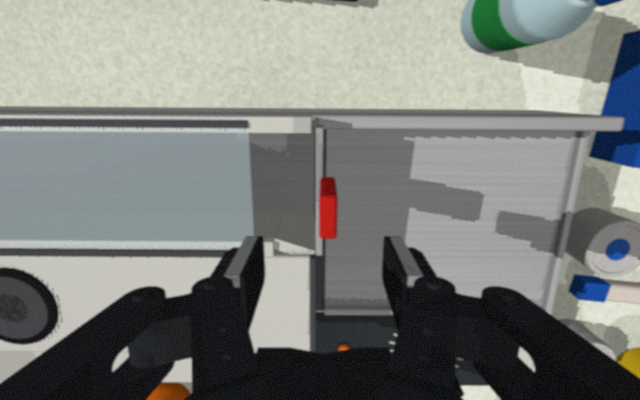

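The wrist view has the tab at (328,208), which gives dryer (84,−72.7). That matches the fit, so I grip it.

Call:
servo_tool:
  steps: "0 0 0 0 0 0.25 0.2; 0 0 0 0 0 0.45 0.2; 0 0 0 0 0 0.53 0.2; 0 0 0 0 0 0.53 -1; 0 0 0 0 0 0.53 -1"
  squeeze: 20

```text
clock: 5.25
position: [0.6492, 0.0612, 0.154]
orientation: [[0.998, 0.059, 0.003], [0.059, -0.998, -0.0], [0.003, 0.001, -1.0]]
wrist_force: [-0.6, 0.2, -0.0]
gripper_width: 0.176
gripper_force: 0.0
```

Call:
servo_tool:
  steps: "0 0 0 0 0 0 -1; 0 0 0 0 0 0 -1; 0 0 0 0 0 0 -1"

```text
clock: 5.62
position: [0.6493, 0.0613, 0.154]
orientation: [[0.998, 0.06, 0.003], [0.06, -0.998, -0.001], [0.003, 0.001, -1.0]]
wrist_force: [-0.8, -1.7, 6.0]
gripper_width: 0.112
gripper_force: 25.4
```

```bash
python3 go.py -8 -73.5 152; python3 -c "
from cell import env;print(env.get_obs()['moment'])"
```

```text
now dryer [ 84.6 -73.6 154. ] world [0.6493 0.0613 0.154 ] t 5.625 tool y deg -86.58 tilt [ 0.0035 -0.0006]
to [0.5568 0.056  0.152 ] shift [-0.618 -0.001  0.011]
[-0.08065292  0.13607753 -0.10670588]
```

Call:
servo_tool:
  steps: "0 0 0 -0.15 0 0 -1; 0 0 0 -0.3 0 0 -1; 0 0 0 -0.45 0 0 -1; 0 0 0 -0.58 0 0 -1; 0 0 0 -0.58 0 0 -1"

```text
clock: 6.25
position: [0.5618, 0.0563, 0.1539]
orientation: [[0.998, 0.06, 0.004], [0.06, -0.998, -0.0], [0.004, 0.001, -1.0]]
wrist_force: [-0.8, -0.9, 8.3]
gripper_width: 0.11
gripper_force: 25.7
```

Call:
servo_tool:
  steps: "0 0 0 -0.025 0 0 -1; 0 0 0 -0.04 0 0 -1; 0 0 0 -0.05 0 0 -1; 0 0 0 -0.05 0 0 -1"

```text
clock: 6.75
position: [0.5611, 0.0563, 0.1541]
orientation: [[0.998, 0.059, 0.017], [0.059, -0.998, 0.001], [0.017, 0.0, -1.0]]
wrist_force: [25.4, 4.5, -10.6]
gripper_width: 0.108
gripper_force: 22.7
```

```bash
python3 go.py -8 -73.5 152
```

```text
now dryer [ -3.7 -73.5 154.1] world [0.5611 0.0563 0.1541] t 6.75 tool y deg -86.63 tilt [0.0174 0.0009]
to [0.5568 0.056  0.152 ] shift [-0.029  0.     0.014]
```

Call:
servo_tool:
  steps: "0 0 0 0.03 0 0 -1; 0 0 0 0.03 0 0 0.3; 0 0 0 0.03 0 0 0.3; 0 0 0 0.03 0 -0.3 0.3; 0 0 0 0.03 0 -0.7 1"

```text
clock: 7.38
position: [0.5562, 0.0564, 0.2556]
orientation: [[0.998, 0.06, -0.006], [0.06, -0.998, 0.001], [-0.006, -0.001, -1.0]]
wrist_force: [1.2, 0.4, 0.5]
gripper_width: 0.841
gripper_force: 0.0
```

```bash
cat > tins.py <<'E'
# coloured tin dots in scene, side and (given) wrist views, intersected with the lid plane z=.045
from go import *
def dots(cam):
    c=env.capture(cam); out=[]
    for x in env.look_for(cam,'tin1'):
        X=np.array(x['xyz']); 
        if X[2]>.07: continue
        u,v=proj(c,X).astype(int); 
        if not(12<u<628 and 12<v<388): continue
        r=10 if cam!='wrist' else 22
        p=c['pixels'][max(v-r,0):v+r,max(u-r,0):u+r]; h=cv2.cvtColor(p,cv2.COLOR_RGB2HSV)
        s=(h[...,1]>110)&(h[...,2]>60)
        yel=(s&(h[...,0]>20)&(h[...,0]<34)).sum()
        col=dict(red=(h[...,0]<6)|(h[...,0]>172),orange=(h[...,0]>8)&(h[...,0]<19),green=(h[...,0]>45)&(h[...,0]<90),blue=(h[...,0]>100)&(h[...,0]<125))
        k={n:int((s&m).sum()) for n,m in col.items()}; n=max(k,key=k.get)
        ys,xs=np.nonzero(s&col[n]); 
        b=back(c,(xs.mean()+u-r if u>r else 0,ys.mean()+v-r),.045) if len(xs) else X
        out.append((n,int(yel),k[n],X.round(3).tolist(),b[:2].round(3).tolist(),round(x['score'],2)))
    return out
if __name__=='__main__':
    for cam in sys.argv[1:]:
        for o in dots(cam): print(cam,*o)
E
python3 tins.py side scene
python3 - <<'E'
from h import *; import pickle
c=pickle.load(open('w1.pkl','rb'))
for n,p in dict(blue=(406,314),red=(289,320),green=(417,400)).items(): print(n,back(c,np.array(p)*.8,.045))
E
python3 go.py w .58 -.229 .15
```

```text
side orange 6 3 [0.507, -0.457, 0.044] [0.508, -0.468] 0.85
side green 0 9 [0.588, -0.344, 0.044] [0.595, -0.354] 0.79
side red 0 18 [0.435, -0.23, 0.043] [0.44, -0.242] 0.79
side green 295 16 [0.285, -0.215, 0.042] [0.288, -0.228] 0.78
side green 170 1 [0.472, -0.557, 0.036] [0.476, -0.573] 0.73
side green 250 12 [0.402, -0.334, 0.045] [0.405, -0.344] 0.65
side blue 0 16 [0.575, -0.229, 0.045] [0.581, -0.234] 0.59
scene orange 48 9 [0.52, -0.455, 0.038] [0.511, -0.476] 0.76
scene blue 0 13 [0.586, -0.236, 0.048] [0.58, -0.239] 0.75
scene green 154 4 [0.489, -0.563, 0.044] [0.474, -0.576] 0.7
scene red 80 14 [0.445, -0.244, 0.046] [0.438, -0.246] 0.69
scene green 198 8 [0.42, -0.336, 0.043] [0.404, -0.347] 0.66
scene green 59 7 [0.559, -0.628, 0.042] [0.563, -0.63] 0.66
scene green 0 8 [0.602, -0.338, 0.041] [0.593, -0.358] 0.5
scene green 199 7 [0.299, -0.219, 0.04] [0.286, -0.232] 0.48
blue [ 0.58081028 -0.23595267  0.045     ]
red [ 0.43996769 -0.24308659  0.045     ]
green [ 0.59477158 -0.35549846  0.045     ]
now dryer [ -6.3 -73.3 258. ] world [0.5585 0.0562 0.258 ] t 7.575 tool y deg -86.57 tilt [ 0.0023 -0.0003]
to [ 0.58  -0.229  0.15 ] shift [0.028 1.906 0.721]
```

Call:
servo_tool:
  steps: "0 0 0 0 0.4 0 1; 0 0 0 0 0.8 0 1; 0 0 0 0 1 0 1; 0 0 0 0 1 0 1"

```text
clock: 8.07
position: [0.5658, -0.0953, 0.2543]
orientation: [[0.998, 0.056, -0.004], [0.056, -0.998, 0.001], [-0.004, -0.002, -1.0]]
wrist_force: [-0.0, 0.4, -0.2]
gripper_width: 0.999
gripper_force: 0.0
```

Call:
servo_tool:
  steps: "0 0 0 0.02 0.4 0.2 1; 0 0 0 0.03 0.8 0.5 1; 0 0 0 0.03 0.95 0.8 1; 0 0 0 0.03 0.95 0.8 1"

```text
clock: 8.57
position: [0.5762, -0.2341, 0.13]
orientation: [[0.998, 0.057, -0.01], [0.058, -0.998, 0.007], [-0.01, -0.007, -1.0]]
wrist_force: [-0.0, 0.3, -0.2]
gripper_width: 0.998
gripper_force: 0.0
```

```bash
python3 go.py w .581 -.2365 .012; python3 tins.py wrist
```

```text
now dryer [  -5.9 -364.2  130. ] world [ 0.5762 -0.2341  0.13  ] t 8.575 tool y deg -86.7 tilt [-0.0101  0.0066]
to [ 0.581  -0.2365  0.012 ] shift [0.039 0.023 0.786]
wrist red 509 0 [0.424, -0.328, 0.01] [0.424, -0.328] 0.96
wrist orange 0 20 [0.52, -0.453, 0.037] [0.514, -0.461] 0.93
wrist green 0 740 [0.601, -0.351, 0.043] [0.595, -0.355] 0.86
wrist red 0 0 [0.464, -0.245, 0.037] [0.464, -0.245] 0.71
wrist blue 0 885 [0.585, -0.237, 0.045] [0.581, -0.236] 0.66
```

Call:
servo_tool:
  steps: "0 0 0 0.02 0.01 0.3 1; 0 0 0 0.02 0.01 0.6 1; 0 0 0 0.02 0.01 0.8 1; 0 0 0 0.02 0.01 0.8 1; 0 0 0 0.02 0.01 0.8 1"

```text
clock: 9.3
position: [0.5851, -0.2367, 0.0196]
orientation: [[0.998, 0.061, 0.003], [0.061, -0.998, -0.002], [0.003, 0.002, -1.0]]
wrist_force: [-0.5, 0.8, -0.4]
gripper_width: 0.996
gripper_force: 0.0
```

```bash
python3 go.py w .581 -.2365 .012
```

```text
now dryer [   2.8 -367.3   19.6] world [ 0.5851 -0.2367  0.0196] t 9.3 tool y deg -86.5 tilt [ 0.0034 -0.002 ]
to [ 0.581  -0.2365  0.012 ] shift [-0.027 -0.003  0.05 ]
```

Call:
servo_tool:
  steps: "0 0 0 -0.027 0 0.05 1; 0 0 0 -0.027 0 0.05 0.5; 0 0 0 -0.027 0 0.05 0.2; 0 0 0 -0.027 0 0.05 0.2; 0 0 0 -0.027 0 0.05 0.2"
  squeeze: 30

```text
clock: 9.93
position: [0.5794, -0.2373, 0.01]
orientation: [[0.998, 0.06, 0.0], [0.06, -0.998, -0.0], [0.0, 0.0, -1.0]]
wrist_force: [-1.7, 0.6, 6.6]
gripper_width: 0.741
gripper_force: 33.6
```

Call:
servo_tool:
  steps: "0 0 0 0 0 0 0.2; 0 0 0 0 0 -0.3 0.2; 0 0 0 0 0 -0.7 0.2; 0 0 0 0 0 -1 0.2; 0 0 0 0 0 -1 0.2"

```text
clock: 10.55
position: [0.5817, -0.2387, 0.1642]
orientation: [[0.998, 0.06, 0.008], [0.06, -0.998, -0.005], [0.007, 0.005, -1.0]]
wrist_force: [0.6, -0.8, -1.5]
gripper_width: 0.739
gripper_force: 33.9
```

```bash
python3 go.py 88 -165 125 88 -165 94
```

```text
now dryer [  -0.6 -369.1  164.2] world [ 0.5817 -0.2387  0.1642] t 10.55 tool y deg -86.58 tilt [ 0.0076 -0.0049]
to [ 0.6581 -0.0297  0.125 ] shift [ 0.589 -1.362  0.259]
to [ 0.6581 -0.0297  0.094 ] shift [ 0.588 -1.363  0.465]
```

Call:
servo_tool:
  steps: "0 0 0 0.15 -0.35 0 0.2; 0 0 0 0.3 -0.7 0 0.2; 0 0 0 0.45 -1 0 0.2; 0 0 0 0.58 -1 0 0.2; 0 0 0 0.58 -1 0 0.2"

```text
clock: 11.18
position: [0.6569, -0.0811, 0.1573]
orientation: [[0.998, 0.061, -0.002], [0.061, -0.998, 0.001], [-0.002, -0.001, -1.0]]
wrist_force: [-1.1, -0.0, -1.8]
gripper_width: 0.737
gripper_force: 34.0
```

Call:
servo_tool:
  steps: "0 0 0 0 -0.3 0.1 0.2; 0 0 0 0.01 -0.36 0.25 0.2; 0 0 0 0.01 -0.36 0.4 0.2; 0 0 0 0.01 -0.36 0.4 0.2; 0 0 0 0.01 -0.36 0.4 0.2"

```text
clock: 11.8
position: [0.6552, -0.0289, 0.0996]
orientation: [[0.998, 0.059, -0.0], [0.059, -0.998, -0.0], [-0.0, 0.0, -1.0]]
wrist_force: [0.4, 0.8, -0.7]
gripper_width: 0.739
gripper_force: 34.1
```

```bash
python3 go.py 89 -165 92
```

```text
now dryer [  85.2 -164.1   99.6] world [ 0.6552 -0.0289  0.0996] t 11.8 tool y deg -86.64 tilt [-0.     -0.0001]
to [ 0.6591 -0.0296  0.092 ] shift [0.026 0.006 0.051]
```

Call:
servo_tool:
  steps: "0 0 0 0.02 0 0.03 0.2; 0 0 0 0.02 0 0.06 0.2; 0 0 0 0.02 0 0.06 0.2; 0 0 0 0.02 0 0.06 1; 0 0 0 0.02 0 0.06 1"

```text
clock: 12.42
position: [0.6585, -0.0279, 0.0906]
orientation: [[0.998, 0.06, 0.0], [0.06, -0.998, -0.0], [0.0, 0.0, -1.0]]
wrist_force: [0.9, 0.4, 0.2]
gripper_width: 0.999
gripper_force: 0.0
```

Call:
servo_tool:
  steps: "0 0 0 0 0 0 1; 0 0 0 0 0 -0.3 1; 0 0 0 0 0 -0.5 1; 0 0 0 0 0.3 -0.5 -1; 0 0 0 0 0.45 -0.5 -1"

```text
clock: 13.05
position: [0.6626, -0.097, 0.166]
orientation: [[0.998, 0.059, 0.001], [0.059, -0.998, -0.001], [0.001, 0.001, -1.0]]
wrist_force: [0.3, 0.8, -0.1]
gripper_width: 0.606
gripper_force: 0.0
```

Call:
servo_tool:
  steps: "0 0 0 0 0 0 -1; 0 0 0 0 0 0 -1; 0 0 0 0 0 0.25 -1; 0 0 0 0 0 0.43 -1; 0 0 0 0 0 0.43 -1"

```text
clock: 13.68
position: [0.6601, -0.0932, 0.0976]
orientation: [[0.998, 0.061, -0.006], [0.061, -0.998, 0.002], [-0.006, -0.003, -1.0]]
wrist_force: [-1.4, 0.4, -0.3]
gripper_width: -0.002
gripper_force: 0.0
```

```bash
python3 go.py 90 -100 100 90 -68 100; python3 tins.py side
```

```text
now dryer [  86.2 -228.5   97.6] world [ 0.6601 -0.0932  0.0976] t 13.675 tool y deg -86.51 tilt [-0.0061  0.0024]
to [0.6562 0.0353 0.1   ] shift [ 0.026 -0.857 -0.014]
to [0.6543 0.0673 0.1   ] shift [ 0.027 -1.07  -0.013]
side orange 5 4 [0.506, -0.455, 0.045] [0.51, -0.469] 0.71
side green 0 9 [0.582, -0.344, 0.043] [0.595, -0.354] 0.66
side green 252 12 [0.404, -0.331, 0.042] [0.405, -0.344] 0.65
side red 4 18 [0.433, -0.234, 0.046] [0.44, -0.242] 0.64
side orange 65 3 [0.495, -0.553, 0.019] [0.506, -0.469] 0.37
```

Call:
servo_tool:
  steps: "0 0 0 0.02 -0.2 0 -1; 0 0 0 0.02 -0.4 0 -1; 0 0 0 0.02 -0.6 0 -1; 0 0 0 0.02 -0.8 0 -1; 0 0 0 0.02 -0.95 0 -1"

```text
clock: 14.4
position: [0.6581, 0.0482, 0.1031]
orientation: [[0.998, 0.061, 0.004], [0.061, -0.998, -0.001], [0.004, 0.001, -1.0]]
wrist_force: [0.5, -0.8, 1.8]
gripper_width: -0.003
gripper_force: 0.9
```

Call:
servo_tool:
  steps: "0 0 0 0 -0.07 0 -1; 0 0 0 0 -0.12 0 -1; 0 0 0 0 -0.12 0 -1"

```text
clock: 14.78
position: [0.6557, 0.0652, 0.1007]
orientation: [[0.998, 0.06, -0.0], [0.06, -0.998, 0.0], [-0.0, -0.0, -1.0]]
wrist_force: [-0.0, 0.5, -0.5]
gripper_width: 0.0
gripper_force: 0.0
```

```bash
python3 go.py 90 -68 100
python3 - <<'E'
from go import *
c=snap('scene','s1.png'); cv2.imwrite('pics/s1c.png',cv2.resize(c['pixels'][140:280,220:420,::-1],(800,560),interpolation=2))
E
```

```text
now dryer [ 91.3 -70.2 100.7] world [0.6557 0.0652 0.1007] t 14.775 tool y deg -86.58 tilt [-0.0002  0.0003]
to [0.6543 0.0673 0.1   ] shift [-0.009 -0.014  0.005]
```

View pics/s1c.png

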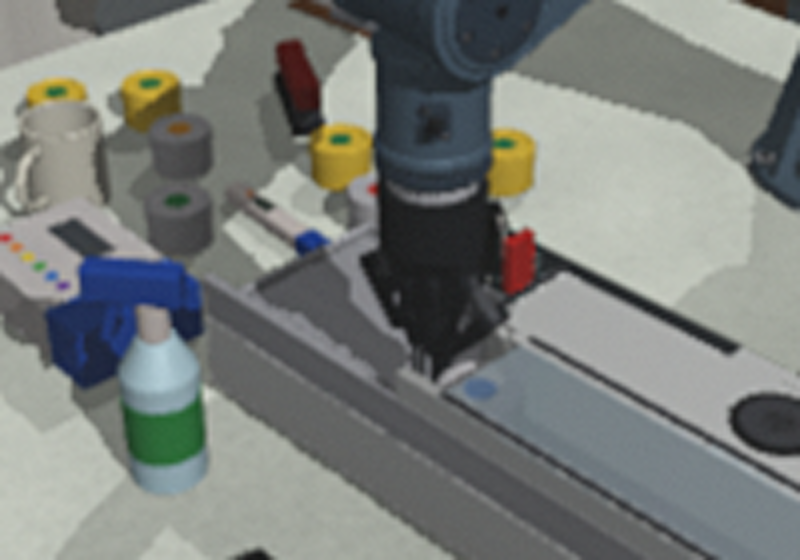

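Blue is inside the lane under the roof (dot at crop 482,389). Next is the red tin.

Call:
servo_tool:
  steps: "0 0 0 0 0.2 0 -1; 0 0 0 0 0.4 -0.3 -1; 0 0 0 -0.2 0.6 -0.6 0; 0 0 0 -0.5 0.8 -0.6 1; 0 0 0 -0.7 1 -0.6 1"

```text
clock: 15.45
position: [0.5584, -0.0924, 0.1913]
orientation: [[0.998, 0.059, 0.0], [0.059, -0.998, -0.0], [0.0, 0.0, -1.0]]
wrist_force: [-0.3, -0.7, -0.3]
gripper_width: 0.635
gripper_force: 0.0
```

```bash
python3 go.py w .4395 -.2435 .10
python3 - <<'E'
from go import *
c=env.capture('scene'); print(D(back(c,(340.5,237.25),.125)))
E
```

```text
now dryer [ -15.2 -221.7  191.3] world [ 0.5584 -0.0924  0.1913] t 15.45 tool y deg -86.64 tilt [ 0.0005 -0.0002]
to [ 0.4395 -0.2435  0.1   ] shift [-0.851  0.959  0.608]
[ 89.3 -20.7 125. ]
```

Call:
servo_tool:
  steps: "0 0 0 -0.25 0.28 0 1; 0 0 0 -0.5 0.56 0 1; 0 0 0 -0.75 0.85 0.2 1; 0 0 0 -0.84 0.95 0.5 1; 0 0 0 -0.84 0.95 0.6 1"

```text
clock: 16.12
position: [0.44, -0.2409, 0.0982]
orientation: [[0.998, 0.056, -0.004], [0.056, -0.998, 0.003], [-0.003, -0.004, -1.0]]
wrist_force: [0.5, 0.5, 0.6]
gripper_width: 0.999
gripper_force: 0.0
```

```bash
python3 tins.py wrist side; python3 go.py w .4395 -.2435 .012
```

```text
wrist green 1448 396 [0.419, -0.349, 0.043] [0.41, -0.347] 0.97
wrist red 0 1166 [0.441, -0.243, 0.045] [0.44, -0.244] 0.9
wrist red 453 0 [0.316, -0.232, 0.01] [0.316, -0.232] 0.71
side red 0 18 [0.433, -0.229, 0.045] [0.44, -0.242] 0.88
side green 251 12 [0.402, -0.333, 0.046] [0.405, -0.344] 0.88
side green 0 9 [0.583, -0.346, 0.045] [0.595, -0.354] 0.79
side red 97 0 [0.456, -0.563, 0.037] [0.456, -0.563] 0.63
side green 153 8 [0.296, -0.212, 0.043] [0.292, -0.227] 0.46
now dryer [-138.6 -362.8  101.7] world [ 0.4437 -0.2406  0.1017] t 16.325 tool y deg -86.53 tilt [ 0.0009 -0.0004]
to [ 0.4395 -0.2435  0.012 ] shift [-0.029  0.018  0.598]
```

Call:
servo_tool:
  steps: "0 0 0 -0.025 0.018 0.3 1; 0 0 0 -0.025 0.018 0.6 1; 0 0 0 -0.025 0.018 0.6 1; 0 0 0 -0.025 0.018 0.6 0.2; 0 0 0 -0.025 0.018 0.6 0.2"

```text
clock: 16.95
position: [0.4412, -0.2449, 0.0136]
orientation: [[0.998, 0.06, 0.004], [0.06, -0.998, -0.003], [0.004, 0.004, -1.0]]
wrist_force: [0.4, 0.9, 4.9]
gripper_width: 0.742
gripper_force: 33.7
```

Call:
servo_tool:
  steps: "0 0 0 0 0 0 0.2; 0 0 0 0 0 0 0.2; 0 0 0 0 0 -0.35 0.2; 0 0 0 0 0 -0.7 0.2; 0 0 0 0 0 -1 0.2"

```text
clock: 17.58
position: [0.4394, -0.2439, 0.164]
orientation: [[0.998, 0.06, 0.002], [0.06, -0.998, -0.002], [0.002, 0.002, -1.0]]
wrist_force: [0.8, -0.0, -2.1]
gripper_width: 0.737
gripper_force: 34.9
```

```bash
python3 go.py 89 -165 91
```

```text
now dryer [-143.  -365.8  164. ] world [ 0.4394 -0.2439  0.164 ] t 17.575 tool y deg -86.58 tilt [ 0.0022 -0.002 ]
to [ 0.6591 -0.0296  0.091 ] shift [ 1.546 -1.34   0.487]
```

Call:
servo_tool:
  steps: "0 0 0 0.25 -0.25 0 0.2; 0 0 0 0.5 -0.5 0 0.2; 0 0 0 0.75 -0.7 0 0.2; 0 0 0 1 -0.95 0 0.2; 0 0 0 1 -0.95 0 0.2"

```text
clock: 18.2
position: [0.5822, -0.0895, 0.1619]
orientation: [[0.998, 0.064, 0.002], [0.064, -0.998, 0.0], [0.002, 0.0, -1.0]]
wrist_force: [-0.4, -0.1, -2.3]
gripper_width: 0.738
gripper_force: 34.9
```

Call:
servo_tool:
  steps: "0 0 0 0.25 -0.2 0 0.2; 0 0 0 0.5 -0.38 0 0.2; 0 0 0 0.54 -0.39 0.25 0.2; 0 0 0 0.54 -0.39 0.42 0.2; 0 0 0 0.54 -0.39 0.42 0.2"

```text
clock: 18.82
position: [0.6559, -0.0295, 0.0963]
orientation: [[0.998, 0.059, -0.004], [0.059, -0.998, 0.001], [-0.004, -0.001, -1.0]]
wrist_force: [-0.8, 0.0, -1.7]
gripper_width: 0.738
gripper_force: 35.1
```

```bash
python3 go.py 89 -165 91
```

```text
now dryer [  85.9 -164.7   96.3] world [ 0.6559 -0.0295  0.0963] t 18.825 tool y deg -86.61 tilt [-0.0038  0.0006]
to [ 0.6591 -0.0296  0.091 ] shift [0.021 0.002 0.035]
```

Call:
servo_tool:
  steps: "0 0 0 0.02 0 0.01 0.2; 0 0 0 0.02 0 0.02 0.2; 0 0 0 0.02 0 0.02 0.2; 0 0 0 0.02 0 0.02 1; 0 0 0 0.02 0 0.02 1"

```text
clock: 19.45
position: [0.6609, -0.0291, 0.0954]
orientation: [[0.998, 0.06, 0.001], [0.06, -0.998, -0.0], [0.001, 0.0, -1.0]]
wrist_force: [0.0, 0.4, 0.0]
gripper_width: 1.002
gripper_force: 0.0
```

Call:
servo_tool:
  steps: "0 0 0 0 0 0 1; 0 0 0 0 0 -0.3 1; 0 0 0 0 0 -0.5 1; 0 0 0 0 0.3 -0.5 -1; 0 0 0 0 0.45 -0.5 -1"

```text
clock: 20.08
position: [0.6649, -0.0981, 0.1704]
orientation: [[0.998, 0.059, 0.001], [0.059, -0.998, -0.001], [0.001, 0.001, -1.0]]
wrist_force: [0.4, -0.1, -1.2]
gripper_width: 0.601
gripper_force: 0.0
```

Call:
servo_tool:
  steps: "0 0 0 0 0 0 -1; 0 0 0 0 0 0 -1; 0 0 0 0 0 0.25 -1; 0 0 0 0 0 0.43 -1; 0 0 0 0 0 0.43 -1"

```text
clock: 20.7
position: [0.6624, -0.0943, 0.1021]
orientation: [[0.998, 0.061, -0.006], [0.061, -0.998, 0.002], [-0.006, -0.003, -1.0]]
wrist_force: [0.3, 0.3, -0.3]
gripper_width: 0.001
gripper_force: 0.0
```

```bash
python3 go.py 90 -69 100
```

```text
now dryer [  88.5 -229.8  102.1] world [ 0.6624 -0.0943  0.1021] t 20.7 tool y deg -86.51 tilt [-0.0061  0.0023]
to [0.6543 0.0663 0.1   ] shift [ 0.012 -1.072  0.017]
```

Call:
servo_tool:
  steps: "0 0 0 0.01 -0.2 0 -1; 0 0 0 0.01 -0.4 0 -1; 0 0 0 0.01 -0.6 0 -1; 0 0 0 0.01 -0.8 0 -1; 0 0 0 0.01 -0.95 0 -1"

```text
clock: 21.32
position: [0.6584, 0.0474, 0.107]
orientation: [[0.998, 0.061, 0.002], [0.061, -0.998, -0.001], [0.002, 0.001, -1.0]]
wrist_force: [-0.0, -3.7, 1.0]
gripper_width: 0.004
gripper_force: 1.6
```

Call:
servo_tool:
  steps: "0 0 0 0 -0.07 0 -1; 0 0 0 0 -0.12 0 -1; 0 0 0 0 -0.12 0 -1"

```text
clock: 21.7
position: [0.6566, 0.0642, 0.1054]
orientation: [[0.998, 0.059, 0.0], [0.059, -0.998, 0.001], [0.0, -0.001, -1.0]]
wrist_force: [0.3, 0.2, -0.2]
gripper_width: -0.0
gripper_force: 0.0
```

```bash
cat > lane.py <<'E'
from go import *
c=env.capture('scene'); h=cv2.cvtColor(c['pixels'],cv2.COLOR_RGB2HSV)
a,b=proj(c,W((95,-110,125))),proj(c,W((95,300,125)))
m=np.zeros(h.shape[:2],'uint8'); cv2.line(m,tuple(map(int,a)),tuple(map(int,b)),1,9)
q=h[...,1].astype(int); 
for n,lo,hi in [('red',172,180),('red',0,6),('orange',8,20),('green',45,88),('blue',106,125)]:
    k,l,st,ce=cv2.connectedComponentsWithStats(((m>0)&(h[...,0]>=lo)&(h[...,0]<=hi)&(q>70)&(h[...,2]>50)).astype('uint8'))
    for i in range(1,k):
        if st[i,4]>3: print(n,st[i,4],ce[i].round(1),D(back(c,ce[i],.125)))
E
python3 go.py 90 -69 100; python3 lane.py
```

```text
now dryer [ 92.2 -71.2 105.4] world [0.6566 0.0642 0.1054] t 21.7 tool y deg -86.59 tilt [0.0001 0.0007]
to [0.6543 0.0663 0.1   ] shift [-0.014 -0.015  0.036]
blue 31 [356.4 246.9] [ 90.   38.5 125. ]
```

Call:
servo_tool:
  steps: "0 0 0 0 0.2 0 -1; 0 0 0 0 0.4 -0.3 -1; 0 0 0 -0.2 0.6 -0.6 0; 0 0 0 -0.3 0.8 -0.6 1; 0 0 0 -0.4 1 -0.6 1"

```text
clock: 22.38
position: [0.605, -0.0905, 0.1956]
orientation: [[0.998, 0.059, 0.0], [0.059, -0.998, 0.001], [0.0, -0.001, -1.0]]
wrist_force: [0.5, -0.5, 0.5]
gripper_width: 0.638
gripper_force: 0.0
```

```bash
python3 go.py w .5945 -.3555 .10; python3 lane.py; python3 tins.py side
```

```text
now dryer [  31.4 -222.5  195.6] world [ 0.605  -0.0905  0.1956] t 22.375 tool y deg -86.62 tilt [0.0004 0.0008]
to [ 0.5945 -0.3555  0.1   ] shift [-0.174  1.76   0.636]
blue 30 [356.4 247. ] [ 90.   38.8 125. ]
side green 233 8 [0.476, -0.56, 0.037] [0.479, -0.575] 0.84
side green 295 16 [0.285, -0.215, 0.04] [0.288, -0.228] 0.83
side green 0 11 [0.583, -0.344, 0.044] [0.594, -0.354] 0.78
side green 206 6 [0.556, -0.608, 0.042] [0.564, -0.626] 0.67
side orange 6 7 [0.508, -0.455, 0.046] [0.515, -0.47] 0.66
side green 248 12 [0.399, -0.335, 0.042] [0.405, -0.344] 0.62
```

Call:
servo_tool:
  steps: "0 0 0 -0.04 0.35 0 1; 0 0 0 -0.06 0.7 0 1; 0 0 0 -0.1 1 0 1; 0 0 0 -0.1 1 0 1"

```text
clock: 23.02
position: [0.5993, -0.2425, 0.1945]
orientation: [[0.998, 0.056, -0.001], [0.056, -0.998, 0.001], [-0.001, -0.001, -1.0]]
wrist_force: [0.1, 0.8, 0.6]
gripper_width: 1.0
gripper_force: 0.0
```

Call:
servo_tool:
  steps: "0 0 0 -0.04 0.35 0 1; 0 0 0 -0.06 0.7 0.2 1; 0 0 0 -0.06 0.75 0.5 1; 0 0 0 -0.06 0.75 0.6 1"

```text
clock: 23.52
position: [0.5957, -0.3505, 0.1009]
orientation: [[0.998, 0.059, -0.005], [0.059, -0.998, 0.005], [-0.005, -0.006, -1.0]]
wrist_force: [-0.8, 0.7, -0.2]
gripper_width: 0.995
gripper_force: 0.0
```

```bash
python3 tins.py wrist; python3 go.py w .5945 -.3555 .012
```

```text
wrist green 0 1017 [0.598, -0.358, 0.046] [0.595, -0.356] 0.88
wrist red 211 0 [0.507, -0.582, 0.018] [0.507, -0.582] 0.78
wrist red 0 0 [0.537, -0.477, 0.021] [0.537, -0.477] 0.62
now dryer [   7.6 -481.2  102.7] world [ 0.5966 -0.3501  0.1027] t 23.625 tool y deg -86.51 tilt [-0.0037  0.004 ]
to [ 0.5945 -0.3555  0.012 ] shift [-0.014  0.038  0.604]
```

Call:
servo_tool:
  steps: "0 0 0 -0.02 0.02 0.3 1; 0 0 0 -0.02 0.02 0.61 1; 0 0 0 -0.02 0.02 0.61 1; 0 0 0 -0.02 0.02 0.61 0.2; 0 0 0 -0.02 0.02 0.61 0.2"

```text
clock: 24.25
position: [0.5969, -0.3573, 0.0178]
orientation: [[0.998, 0.06, 0.005], [0.06, -0.998, -0.004], [0.005, 0.004, -1.0]]
wrist_force: [0.6, 2.3, 5.6]
gripper_width: 0.738
gripper_force: 34.0
```

Call:
servo_tool:
  steps: "0 0 0 0 0 0 0.2; 0 0 0 0 0 0 0.2; 0 0 0 0 0 -0.35 0.2; 0 0 0 0 0 -0.7 0.2; 0 0 0 0 0 -1 0.2"

```text
clock: 24.88
position: [0.595, -0.3564, 0.1674]
orientation: [[0.998, 0.06, 0.002], [0.06, -0.998, -0.002], [0.002, 0.002, -1.0]]
wrist_force: [0.4, -0.8, -1.8]
gripper_width: 0.737
gripper_force: 34.7
```

```bash
python3 go.py 89 -165 91
```

```text
now dryer [   5.6 -487.4  167.4] world [ 0.595  -0.3564  0.1674] t 24.875 tool y deg -86.58 tilt [ 0.0021 -0.0018]
to [ 0.6591 -0.0296  0.091 ] shift [ 0.556 -2.15   0.506]
```

Call:
servo_tool:
  steps: "0 0 0 0.1 -0.35 0 0.2; 0 0 0 0.2 -0.7 0 0.2; 0 0 0 0.3 -1 0 0.2; 0 0 0 0.3 -1 0 0.2"

```text
clock: 25.38
position: [0.6314, -0.1997, 0.165]
orientation: [[0.998, 0.064, 0.001], [0.064, -0.998, 0.0], [0.001, -0.0, -1.0]]
wrist_force: [0.1, -0.3, -1.7]
gripper_width: 0.738
gripper_force: 34.8
```

Call:
servo_tool:
  steps: "0 0 0 0.1 -0.35 0 0.2; 0 0 0 0.2 -0.7 0 0.2; 0 0 0 0.25 -1 0.05 0.2; 0 0 0 0.25 -1.0 0.2 0.2; 0 0 0 0.25 -1.0 0.35 0.2"

```text
clock: 26.0
position: [0.6595, -0.0517, 0.1119]
orientation: [[0.998, 0.061, 0.002], [0.061, -0.998, -0.001], [0.002, 0.001, -1.0]]
wrist_force: [-0.2, -0.4, -1.9]
gripper_width: 0.74
gripper_force: 34.9
```

```bash
python3 go.py 89 -168 96.5
```

```text
now dryer [  88.2 -187.1  111.9] world [ 0.6595 -0.0517  0.1119] t 26.0 tool y deg -86.52 tilt [ 0.0018 -0.001 ]
to [ 0.6592 -0.0326  0.0965] shift [ 0.006 -0.127  0.103]
```

Call:
servo_tool:
  steps: "0 0 0 0.01 -0.12 0.05 0.2; 0 0 0 0.01 -0.12 0.1 0.2; 0 0 0 0.01 -0.12 0.1 0.2; 0 0 0 0.01 -0.12 0.1 1; 0 0 0 0.01 -0.12 0.1 1"

```text
clock: 26.62
position: [0.6599, -0.034, 0.097]
orientation: [[0.998, 0.059, 0.001], [0.059, -0.998, -0.0], [0.001, 0.001, -1.0]]
wrist_force: [0.6, -0.8, -0.4]
gripper_width: 1.003
gripper_force: 0.0
```

Call:
servo_tool:
  steps: "0 0 0 0 0 0 1; 0 0 0 0 0 -0.3 1; 0 0 0 0 0 -0.5 1; 0 0 0 0 0.3 -0.5 -1; 0 0 0 0 0.45 -0.5 -1"

```text
clock: 27.25
position: [0.6637, -0.1028, 0.1719]
orientation: [[0.998, 0.059, 0.001], [0.059, -0.998, -0.001], [0.001, 0.001, -1.0]]
wrist_force: [0.2, 0.5, -0.3]
gripper_width: 0.603
gripper_force: 0.0
```

Call:
servo_tool:
  steps: "0 0 0 0 0 0 -1; 0 0 0 0 0 0 -1; 0 0 0 0 0 0.25 -1; 0 0 0 0 0 0.46 -1; 0 0 0 0 0 0.46 -1"

```text
clock: 27.88
position: [0.6609, -0.0988, 0.0987]
orientation: [[0.998, 0.061, -0.007], [0.061, -0.998, 0.003], [-0.007, -0.003, -1.0]]
wrist_force: [0.3, -0.2, -0.4]
gripper_width: 0.003
gripper_force: 0.0
```

```bash
python3 go.py 90 -69 100
```

```text
now dryer [  86.7 -234.1   98.7] world [ 0.6609 -0.0988  0.0987] t 27.875 tool y deg -86.51 tilt [-0.0068  0.0026]
to [0.6543 0.0663 0.1   ] shift [ 0.024 -1.101 -0.006]
```

Call:
servo_tool:
  steps: "0 0 0 0.01 -0.2 0 -1; 0 0 0 0.01 -0.4 0 -1; 0 0 0 0.01 -0.6 0 -1; 0 0 0 0.01 -0.8 0 -1; 0 0 0 0.01 -0.95 0 -1"

```text
clock: 28.5
position: [0.6572, 0.0426, 0.1041]
orientation: [[0.998, 0.061, 0.002], [0.061, -0.998, -0.001], [0.002, 0.001, -1.0]]
wrist_force: [-0.1, -4.2, -0.1]
gripper_width: -0.001
gripper_force: 1.9
```

Call:
servo_tool:
  steps: "0 0 0 0 -0.07 0 -1; 0 0 0 0 -0.15 0 -1; 0 0 0 0 -0.15 0 -1"

```text
clock: 28.88
position: [0.6556, 0.0643, 0.1031]
orientation: [[0.998, 0.06, 0.001], [0.06, -0.998, 0.0], [0.001, -0.0, -1.0]]
wrist_force: [-0.3, -0.1, -1.3]
gripper_width: 0.001
gripper_force: 0.0
```

Call:
servo_tool:
  steps: "0 0 0 0 0.2 0 -1; 0 0 0 0 0.4 -0.3 -1; 0 0 0 -0.2 0.6 -0.6 0; 0 0 0 -0.4 0.8 -0.6 1; 0 0 0 -0.6 1 -0.6 1"

```text
clock: 29.5
position: [0.5735, -0.0923, 0.193]
orientation: [[0.998, 0.059, 0.001], [0.059, -0.998, 0.0], [0.001, -0.0, -1.0]]
wrist_force: [0.3, -0.4, -0.2]
gripper_width: 0.638
gripper_force: 0.0
```

```bash
python3 go.py w .511 -.472 .10; python3 lane.py; python3 tins.py side scene
```

```text
now dryer [-2.000e-01 -2.225e+02  1.930e+02] world [ 0.5735 -0.0923  0.193 ] t 29.5 tool y deg -86.6 tilt [0.0011 0.0004]
to [ 0.511 -0.472  0.1  ] shift [-0.566  2.502  0.618]
blue 35 [374.6 258.1] [ 90.9 102.1 125. ]
side green 249 12 [0.401, -0.335, 0.045] [0.405, -0.344] 0.76
side orange 7 6 [0.506, -0.458, 0.043] [0.516, -0.472] 0.73
side green 311 16 [0.283, -0.216, 0.039] [0.288, -0.228] 0.62
side green 193 8 [0.556, -0.61, 0.041] [0.565, -0.628] 0.59
side green 226 8 [0.473, -0.559, 0.039] [0.479, -0.575] 0.57
scene green 202 7 [0.295, -0.217, 0.039] [0.286, -0.232] 0.72
scene orange 48 9 [0.522, -0.454, 0.04] [0.511, -0.476] 0.56
scene green 204 8 [0.418, -0.33, 0.037] [0.404, -0.347] 0.5
scene green 63 7 [0.556, -0.626, 0.04] [0.563, -0.63] 0.38
```

Call:
servo_tool:
  steps: "0 0 0 -0.08 0.35 0 1; 0 0 0 -0.15 0.7 0 1; 0 0 0 -0.25 1 0 1; 0 0 0 -0.25 1 0 1"

```text
clock: 30.25
position: [0.5457, -0.2456, 0.192]
orientation: [[0.998, 0.057, 0.0], [0.057, -0.998, -0.0], [0.0, 0.0, -1.0]]
wrist_force: [1.2, 0.6, 0.1]
gripper_width: 0.997
gripper_force: 0.0
```

Call:
servo_tool:
  steps: "0 0 0 -0.08 0.35 0 1; 0 0 0 -0.15 0.7 0 1; 0 0 0 -0.25 1 0.2 1; 0 0 0 -0.28 1 0.3 1"

```text
clock: 30.75
position: [0.5123, -0.3967, 0.1452]
orientation: [[0.998, 0.058, -0.001], [0.058, -0.998, 0.001], [-0.001, -0.001, -1.0]]
wrist_force: [-0.4, 0.1, 0.0]
gripper_width: 1.0
gripper_force: 0.0
```

Call:
servo_tool:
  steps: "0 0 0 -0.03 0.25 0 0.76; 0 0 0 -0.03 0.48 0.1 0.76; 0 0 0 -0.03 0.48 0.2 0.76; 0 0 0 -0.03 0.48 0.2 0.76"

```text
clock: 31.25
position: [0.5126, -0.4644, 0.1148]
orientation: [[0.998, 0.061, -0.003], [0.061, -0.998, 0.004], [-0.002, -0.005, -1.0]]
wrist_force: [-0.1, 0.4, -0.1]
gripper_width: 0.879
gripper_force: 0.0
```

```bash
python3 tins.py wrist; python3 go.py w .5125 -.4735 .012;python3 - <<'E'
from h import *
snap('wrist','w5.png')
E
```

```text
wrist green 1010 892 [0.567, -0.62, 0.045] [0.564, -0.625] 0.85
wrist orange 7 141 [0.513, -0.473, 0.044] [0.512, -0.471] 0.76
wrist red 0 0 [0.381, -0.459, 0.009] [0.381, -0.459] 0.74
wrist red 603 0 [0.433, -0.34, 0.024] [0.433, -0.34] 0.65
wrist green 1336 554 [0.488, -0.573, 0.042] [0.481, -0.577] 0.56
now dryer [ -82.5 -591.5  117. ] world [ 0.5133 -0.4655  0.117 ] t 31.35 tool y deg -86.47 tilt [-0.0005  0.0013]
to [ 0.5125 -0.4735  0.012 ] shift [-0.008  0.054  0.7  ]
```

View pics/w5.png

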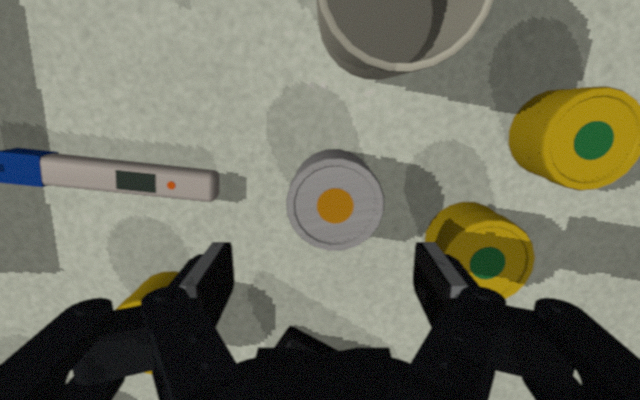

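The orange-dotted grey tin is centred at (335,205), and the yellow look-alike at (485,255) is clear of the right finger. I descend on it.

Call:
servo_tool:
  steps: "0 0 0 -0.01 0.047 0.2 0.76; 0 0 0 -0.01 0.047 0.4 0.76; 0 0 0 -0.01 0.047 0.6 0.76; 0 0 0 -0.01 0.047 0.68 0.76; 0 0 0 -0.01 0.047 0.68 0.76"

```text
clock: 32.02
position: [0.5116, -0.4741, 0.0153]
orientation: [[0.998, 0.06, -0.0], [0.06, -0.998, 0.001], [-0.0, -0.001, -1.0]]
wrist_force: [-1.2, -0.3, 0.4]
gripper_width: 0.881
gripper_force: 0.0
```

Call:
servo_tool:
  steps: "0 0 0 0 0 0 0.2; 0 0 0 0 0 0 0.2; 0 0 0 0 0 0 0.2; 0 0 0 0 0 -0.5 0.2; 0 0 0 0 0 -1 0.2"

```text
clock: 32.65
position: [0.5106, -0.4739, 0.1401]
orientation: [[0.998, 0.059, -0.002], [0.059, -0.998, 0.002], [-0.002, -0.003, -1.0]]
wrist_force: [-0.8, -2.0, -0.5]
gripper_width: 0.738
gripper_force: 34.8
```

```bash
python3 go.py 89 -168 91
```

```text
now dryer [ -85.7 -599.7  140.1] world [ 0.5106 -0.4739  0.1401] t 32.65 tool y deg -86.59 tilt [-0.002   0.0024]
to [ 0.6592 -0.0326  0.091 ] shift [ 1.165 -2.877  0.333]
```

Call:
servo_tool:
  steps: "0 0 0 0.1 -0.35 0 0.2; 0 0 0 0.22 -0.7 0 0.2; 0 0 0 0.4 -1 0 0.2; 0 0 0 0.4 -1 0 0.2"

```text
clock: 33.15
position: [0.5636, -0.3174, 0.14]
orientation: [[0.998, 0.064, -0.0], [0.064, -0.998, 0.001], [-0.0, -0.001, -1.0]]
wrist_force: [0.3, -0.3, -1.3]
gripper_width: 0.736
gripper_force: 34.9
```

Call:
servo_tool:
  steps: "0 0 0 0.1 -0.35 0 0.2; 0 0 0 0.22 -0.7 0 0.2; 0 0 0 0.4 -1 0 0.2; 0 0 0 0.4 -1 0 0.2"

```text
clock: 33.65
position: [0.6142, -0.1654, 0.1401]
orientation: [[0.998, 0.064, 0.0], [0.064, -0.998, 0.0], [0.0, -0.0, -1.0]]
wrist_force: [0.1, -0.4, -1.9]
gripper_width: 0.739
gripper_force: 34.9
```

Call:
servo_tool:
  steps: "0 0 0 0.15 -0.35 0 0.2; 0 0 0 0.3 -0.7 0 0.2; 0 0 0 0.36 -0.87 0.1 0.2; 0 0 0 0.36 -0.87 0.3 0.2; 0 0 0 0.36 -0.87 0.4 0.2"

```text
clock: 34.28
position: [0.663, -0.034, 0.0894]
orientation: [[0.998, 0.06, 0.007], [0.06, -0.998, 0.001], [0.007, -0.001, -1.0]]
wrist_force: [-24.5, 16.3, 75.2]
gripper_width: 0.737
gripper_force: 52.6
```

```bash
python3 go.py 89 -168 95
```

```text
now dryer [  92.7 -169.7   89.4] world [ 0.663  -0.034   0.0894] t 34.275 tool y deg -86.55 tilt [0.0068 0.0014]
to [ 0.6592 -0.0326  0.095 ] shift [-0.024 -0.011 -0.038]
```

Call:
servo_tool:
  steps: "0 0 0 -0.02 0 0.0 0.2; 0 0 0 -0.02 0 0.0 1; 0 0 0 -0.02 0 0 1; 0 0 0 -0.02 0 0 1"

```text
clock: 34.78
position: [0.6558, -0.0358, 0.0794]
orientation: [[0.998, 0.059, -0.002], [0.059, -0.998, 0.0], [-0.002, -0.0, -1.0]]
wrist_force: [-0.3, 0.9, -0.2]
gripper_width: 1.0
gripper_force: 0.0
```

```bash
python3 go.py 89 -168 95; python3 -c "
from cell import env;print(env.get_obs()['wrist_force'])"
```

```text
now dryer [  85.4 -170.9   79.4] world [ 0.6558 -0.0358  0.0794] t 34.775 tool y deg -86.64 tilt [-0.0016  0.0001]
to [ 0.6592 -0.0326  0.095 ] shift [ 0.024 -0.02  -0.104]
[-0.270487    0.93690286 -0.19463062]
```

Call:
servo_tool:
  steps: "0 0 0 0 0 -0.3 1; 0 0 0 0 0 -0.6 1; 0 0 0 0.02 0.2 -0.6 -1; 0 0 0 0.03 0.43 -0.6 -1; 0 0 0 0.03 0.43 -0.6 -1"

```text
clock: 35.4
position: [0.6645, -0.1018, 0.1696]
orientation: [[0.998, 0.056, -0.001], [0.056, -0.998, -0.0], [-0.001, 0.0, -1.0]]
wrist_force: [-0.4, 0.5, -0.3]
gripper_width: 0.377
gripper_force: 0.0
```

```bash
python3 go.py 90 -235 100
python3 - <<'E'
from go import *
c=snap('scene','s3.png'); cv2.imwrite('pics/s3c.png',cv2.resize(c['pixels'][150:290,250:450,::-1],(800,560),interpolation=2))
E
```

```text
now dryer [  90.1 -237.4  169.6] world [ 0.6645 -0.1018  0.1696] t 35.4 tool y deg -86.78 tilt [-0.0009 -0.0004]
to [ 0.6642 -0.0994  0.1   ] shift [-0.001 -0.016  0.464]
```

View pics/s3c.png

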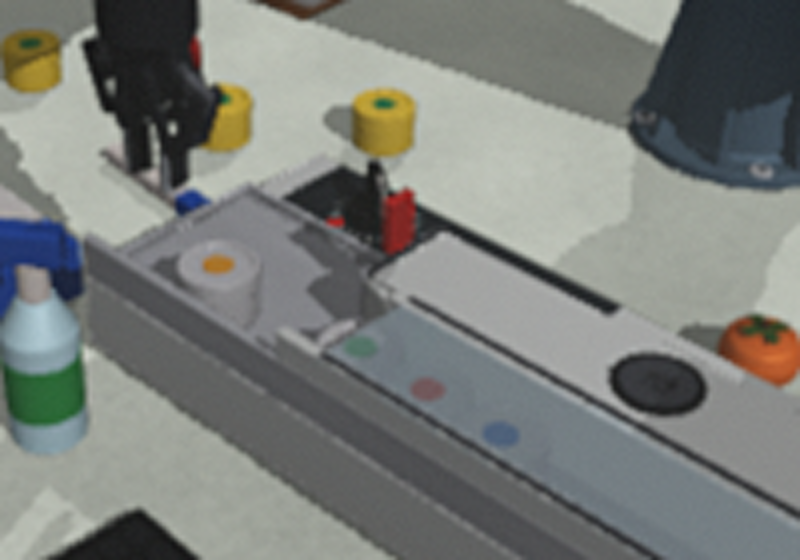

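The orange tin stands upright on the deck at crop (218,265), with green, red and blue in the lane at (362,347), (427,389) and (500,434). Now the last push.

Call:
servo_tool:
  steps: "0 0 0 0 0 0 -1; 0 0 0 0 0 0 -1; 0 0 0 0 0 0.25 -1; 0 0 0 0 0 0.46 -1; 0 0 0 0 0 0.46 -1"

```text
clock: 36.08
position: [0.6625, -0.0974, 0.0981]
orientation: [[0.998, 0.061, -0.006], [0.061, -0.998, 0.002], [-0.006, -0.002, -1.0]]
wrist_force: [1.0, -0.4, 0.7]
gripper_width: -0.003
gripper_force: 0.0
```

Call:
servo_tool:
  steps: "0 0 0 0 -0.2 0 -1; 0 0 0 0 -0.4 0 -1; 0 0 0 0 -0.6 0 -1; 0 0 0 0 -0.8 0 -1; 0 0 0 0 -0.98 0 -1"

```text
clock: 36.7
position: [0.6573, 0.048, 0.1037]
orientation: [[0.998, 0.06, 0.003], [0.06, -0.998, -0.002], [0.003, 0.002, -1.0]]
wrist_force: [-0.0, -4.3, -1.1]
gripper_width: 0.002
gripper_force: 2.2
```

```bash
python3 go.py 90 -65 101
```

```text
now dryer [ 91.9 -87.4 103.7] world [0.6573 0.048  0.1037] t 36.7 tool y deg -86.55 tilt [ 0.0034 -0.0021]
to [0.6541 0.0703 0.101 ] shift [-0.013 -0.149  0.018]
```

Call:
servo_tool:
  steps: "0 0 0 -0.01 -0.07 0 -1; 0 0 0 -0.01 -0.13 0 -1; 0 0 0 -0.01 -0.16 0 -1; 0 0 0 -0.01 -0.16 0 -1"

```text
clock: 37.2
position: [0.6546, 0.0707, 0.1035]
orientation: [[0.998, 0.06, 0.004], [0.06, -0.998, -0.001], [0.003, 0.001, -1.0]]
wrist_force: [1.0, -4.3, 3.3]
gripper_width: 0.001
gripper_force: 2.0
```

Call:
servo_tool:
  steps: "0 0 0 0 0.2 0 -1; 0 0 0 0 0.4 -0.3 -1; 0 0 0 -0.2 0.6 -0.6 -0.5; 0 0 0 -0.4 0.6 -0.75 -0.3; 0 0 0 -0.5 0.6 -0.85 -0.3"

```text
clock: 37.83
position: [0.5829, -0.0231, 0.231]
orientation: [[0.998, 0.059, 0.002], [0.059, -0.998, 0.0], [0.002, -0.0, -1.0]]
wrist_force: [-0.1, 0.1, 0.1]
gripper_width: 0.348
gripper_force: 0.0
```

```bash
python3 go.py -4.5 -73.5 235 -4.5 -73.5 154; python3 lane.py
python3 - <<'E'
from go import *
c=snap('scene','s4.png'); print([(n,proj(c,W(p)).round(1).tolist()) for n,p in dict(o=(92,-20,125),tab=(-8,-72.5,187)).items()])
p=proj(c,W((92,-20,125))).astype(int); r=c['pixels'][p[1]-8:p[1]+9,p[0]-12:p[0]+13]; h=cv2.cvtColor(r,cv2.COLOR_RGB2HSV)
m=(h[...,0]>6)&(h[...,0]<24)&(h[...,1]>50); ys,xs=np.nonzero(m); print(m.sum(), D(back(c,(xs.mean()+p[0]-12,ys.mean()+p[1]-8),.125)) if m.any() else '')
E
```

```text
now dryer [  13.4 -153.9  231. ] world [ 0.5829 -0.0231  0.231 ] t 37.825 tool y deg -86.64 tilt [0.002  0.0004]
to [0.5603 0.0562 0.235 ] shift [-0.12  -0.536 -0.027]
to [0.5603 0.0562 0.154 ] shift [-0.121 -0.536  0.513]
blue 43 [396.1 271.6] [ 93.  172.1 125. ]
[('o', [340.0, 237.8]), ('tab', [350.5, 198.4])]
9 [ 87.9 -18.8 125. ]
```

All four tins are inside, with the last centre at about y −19. Now I close the shutter.

Call:
servo_tool:
  steps: "0 0 0 -0.12 -0.3 0 -0.2; 0 0 0 -0.12 -0.536 0 -0.2; 0 0 0 -0.12 -0.536 0.25 -0.2; 0 0 0 -0.12 -0.536 0.48 -0.2; 0 0 0 -0.12 -0.536 0.5 -0.2"
  squeeze: 20

```text
clock: 38.55
position: [0.5588, 0.0572, 0.1505]
orientation: [[0.998, 0.06, -0.006], [0.06, -0.998, 0.001], [-0.006, -0.002, -1.0]]
wrist_force: [-0.4, -0.1, 0.2]
gripper_width: 0.403
gripper_force: 0.0
```

Call:
servo_tool:
  steps: "0 0 0 0 0 0 -1; 0 0 0 0 0 0 -1; 0 0 0 0 0 0 -1; 0 0 0 0 0 0 -1"

```text
clock: 39.05
position: [0.5619, 0.0564, 0.1551]
orientation: [[0.998, 0.059, 0.003], [0.059, -0.998, -0.0], [0.003, 0.0, -1.0]]
wrist_force: [1.7, -0.8, 2.2]
gripper_width: 0.114
gripper_force: 24.6
```

```bash
python3 go.py 90 -73.5 154
```

```text
now dryer [ -2.9 -73.4 155.1] world [0.5619 0.0564 0.1551] t 39.05 tool y deg -86.59 tilt [ 0.0027 -0.0002]
to [0.6546 0.0618 0.154 ] shift [0.619 0.001 0.009]
```

Call:
servo_tool:
  steps: "0 0 0 0.15 0 0 -1; 0 0 0 0.3 0 0 -1; 0 0 0 0.45 0 0 -1; 0 0 0 0.6 0 0 -1; 0 0 0 0.61 0 0 -1"

```text
clock: 39.67
position: [0.6539, 0.0616, 0.1551]
orientation: [[0.998, 0.06, 0.003], [0.06, -0.998, -0.0], [0.003, 0.001, -1.0]]
wrist_force: [1.1, -1.6, 5.2]
gripper_width: 0.113
gripper_force: 25.1
```

Call:
servo_tool:
  steps: "0 0 0 0.02 0 0 -1; 0 0 0 0.035 0 0 -1; 0 0 0 0.05 0 0 -1; 0 0 0 0.05 0 0 -1"

```text
clock: 40.17
position: [0.6568, 0.0618, 0.155]
orientation: [[0.998, 0.06, -0.005], [0.06, -0.998, -0.001], [-0.006, 0.001, -1.0]]
wrist_force: [-13.3, -2.4, 12.6]
gripper_width: 0.113
gripper_force: 26.1
```

```bash
python3 go.py 90 -73.5 154
```

```text
now dryer [ 92.2 -73.6 155. ] world [0.6568 0.0618 0.155 ] t 40.175 tool y deg -86.58 tilt [-0.0054 -0.0014]
to [0.6546 0.0618 0.154 ] shift [-0.014 -0.001  0.007]
```

Call:
servo_tool:
  steps: "0 0 0 -0.03 0 0 -1; 0 0 0 -0.03 0 0 -0.2; 0 0 0 -0.03 0 0 -0.2; 0 0 0 -0.03 0 -0.3 -0.2; 0 0 0 -0.03 0 -0.6 0.1"

```text
clock: 40.8
position: [0.6544, 0.0624, 0.2435]
orientation: [[0.998, 0.06, -0.003], [0.06, -0.998, 0.0], [-0.003, -0.001, -1.0]]
wrist_force: [0.1, 0.1, 0.2]
gripper_width: 0.546
gripper_force: 0.0
```

```bash
python3 go.py -92 -170 240
```

```text
now dryer [ 89.8 -72.9 243.5] world [0.6544 0.0624 0.2435] t 40.8 tool y deg -86.57 tilt [-0.0028  0.0004]
to [ 0.4787 -0.0454  0.24  ] shift [-1.212  0.647  0.027]
```

Call:
servo_tool:
  steps: "0 0 -0.11 -0.25 0.15 0 0; 0 0 -0.22 -0.5 0.3 0 0; 0 0 -0.33 -0.75 0.4 0 0; 0 0 -0.44 -1 0.55 0 0; 0 0 -0.55 -1 0.64 0 0"

```text
clock: 41.42
position: [0.5089, -0.0429, 0.2433]
orientation: [[0.599, 0.801, -0.002], [0.801, -0.599, 0.0], [-0.001, -0.001, -1.0]]
wrist_force: [1.2, 0.3, 0.3]
gripper_width: 0.503
gripper_force: 0.0
```

```bash
python3 go.py -92 -170 230
python3 - <<'E'
from go import *
import pickle
c=snap('wrist','k0.png'); pickle.dump(c,open('k0.pkl','wb'))
p=proj(c,W((-92,-170,110))); print(p,[(n,proj(c,W(q)).round(1).tolist()) for n,q in dict(mark=(-60.3,-189.1,84)).items()])
print([(D(x['xyz']),round(x['score'],2)) for x in env.look_for('wrist','red_mark')],[(D(x['xyz']),round(x['score'],2)) for x in env.look_for('wrist','thermostat_grip')])
E
```

```text
now dryer [ -61.7 -169.3  243.3] world [ 0.5089 -0.0429  0.2433] t 41.425 tool y deg -36.79 tilt [-0.0016  0.0004]
to [ 0.4787 -0.0454  0.23  ] shift [-0.134 -0.151  0.089]
[296.90875359 205.05950747] [('mark', [339.8, 190.0])]
[(array([ -15.1, -150.1,   84.9]), 0.63), (array([  55.4, -592.6,   24.4]), 0.41)] [(array([ -89.8, -168.9,   89.1]), 0.89)]
```

View pics/k0.png

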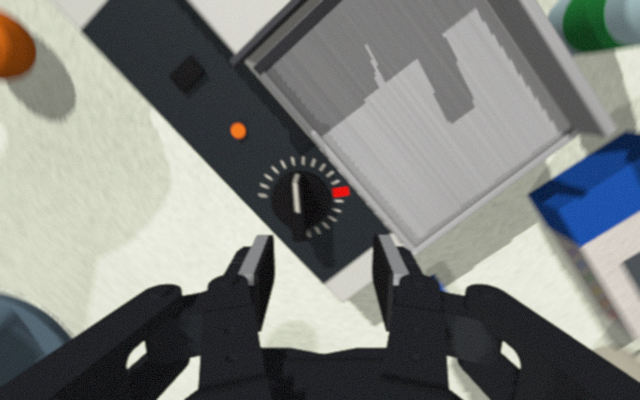

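The wrist view has the knob at (300,200), pointer toward (297,175), red mark at (341,192). Both agree with the prediction to 1–2 px. I descend and grip.

Call:
servo_tool:
  steps: "0 0 0 -0.13 -0.15 0.1 0; 0 0 0 -0.134 -0.151 0.4 0; 0 0 0 -0.134 -0.151 0.7 0; 0 0 0 -0.134 -0.151 0.93 0; 0 0 0 -0.134 -0.151 0.93 0"
  squeeze: 30

```text
clock: 42.2
position: [0.4788, -0.0435, 0.1016]
orientation: [[0.605, 0.796, -0.006], [0.796, -0.605, 0.002], [-0.002, -0.007, -1.0]]
wrist_force: [-0.4, 0.1, 0.4]
gripper_width: 0.503
gripper_force: 0.0
```

```bash
python3 go.py -92 -170 102
```

```text
now dryer [ -91.7 -168.1  101.6] world [ 0.4788 -0.0435  0.1016] t 42.2 tool y deg -37.21 tilt [-0.0063  0.0025]
to [ 0.4787 -0.0454  0.102 ] shift [-0.011  0.007 -0.002]
```

Call:
servo_tool:
  steps: "0 0 0 -0.005 0 0 -1; 0 0 0 -0.005 0 0 -1; 0 0 0 -0.005 0 0 -1; 0 0 0 -0.005 0 0 -1; 0 0 0 -0.005 0 0 -1"

```text
clock: 42.82
position: [0.4809, -0.0446, 0.1061]
orientation: [[0.603, 0.797, 0.001], [0.797, -0.603, 0.001], [0.002, -0.0, -1.0]]
wrist_force: [-3.9, 4.9, 5.7]
gripper_width: 0.127
gripper_force: 31.6
```

```bash
python3 go.py -92 -170 102
```

```text
now dryer [ -89.8 -169.4  106.1] world [ 0.4809 -0.0446  0.1061] t 42.825 tool y deg -37.12 tilt [0.0009 0.0013]
to [ 0.4787 -0.0454  0.102 ] shift [-0.013 -0.008  0.027]
```

Call:
servo_tool:
  steps: "0 0 0.11 0 0 0 -1; 0 0 0.22 0 0 0 -1; 0 0 0.33 0 0 0 -1; 0 0 0.44 0 0 0 -1; 0 0 0.55 0 0 0 -1"

```text
clock: 43.45
position: [0.4822, -0.0473, 0.1062]
orientation: [[0.999, 0.054, 0.004], [0.054, -0.999, -0.004], [0.004, 0.004, -1.0]]
wrist_force: [0.6, -8.1, -3.8]
gripper_width: 0.131
gripper_force: 30.6
```

Call:
servo_tool:
  steps: "0 0 0.11 0 0 0 -1; 0 0 0.22 0 0 0 -1; 0 0 0.33 0 0 0 -1; 0 0 0.35 0 0 0 -1; 0 0 0.35 0 0 0 -1"

```text
clock: 44.08
position: [0.4818, -0.0491, 0.1062]
orientation: [[0.882, -0.471, 0.003], [-0.471, -0.882, -0.007], [0.006, 0.005, -1.0]]
wrist_force: [-1.2, -14.5, -3.4]
gripper_width: 0.135
gripper_force: 30.7
```

```bash
python3 go.py -92 -170 102
```

```text
now dryer [ -89.1 -173.9  106.2] world [ 0.4818 -0.0491  0.1062] t 44.075 tool y deg -118.12 tilt [ 0.0028 -0.0069]
to [ 0.4787 -0.0454  0.102 ] shift [-0.03  -0.013  0.028]
```

Call:
servo_tool:
  steps: "0 0 0 0 0 0 0; 0 0 0 0 0 0 0; 0 0 0 0 0 -0.4 0.3; 0 0 0 0 0 -0.8 0.6; 0 0 0 0 0 -0.9 0.6"

```text
clock: 44.7
position: [0.483, -0.0459, 0.2445]
orientation: [[0.882, -0.47, 0.008], [-0.47, -0.883, -0.003], [0.009, -0.002, -1.0]]
wrist_force: [0.9, 0.3, -0.2]
gripper_width: 0.801
gripper_force: 0.0
```

Call:
servo_tool:
  steps: "0 0 0 -0.3 0 0 0.6; 0 0 0 -0.3 0 0 0.6; 0 0 0 -0.3 0 0 0.6"

```text
clock: 45.08
position: [0.441, -0.0243, 0.2391]
orientation: [[0.882, -0.47, 0.0], [-0.47, -0.882, -0.0], [0.0, -0.0, -1.0]]
wrist_force: [0.3, 0.1, 0.6]
gripper_width: 0.798
gripper_force: 0.0
```

Run:
```python
from go import *
import pickle
c=snap('wrist','k1.png'); pickle.dump(c,open('k1.pkl','wb'))
p=proj(c,W((-92,-170,123))); print(p,proj(c,W((-92,-170,90))),proj(c,W((-60.3,-189.1,84))),proj(c,W((-92+25*np.cos(-.544),-170+25*np.sin(-.544),123))))
x,y=p.astype(int); print(x,y); x=min(max(x,60),580); y=min(max(y,50),350)
cv2.imwrite('pics/k1c.png',cv2.resize(c['pixels'][y-50:y+50,x-60:x+60,::-1],(720,600),interpolation=2)); print(x-60,y-50,env.get_obs()['clock'])
```

```text
[325.52710159 127.87525896] [325.27089416 124.22337811] [324.98626639  77.22667044] [325.40813618  92.31331489]
325 127
265 77 45.125
```

View pics/k1c.png

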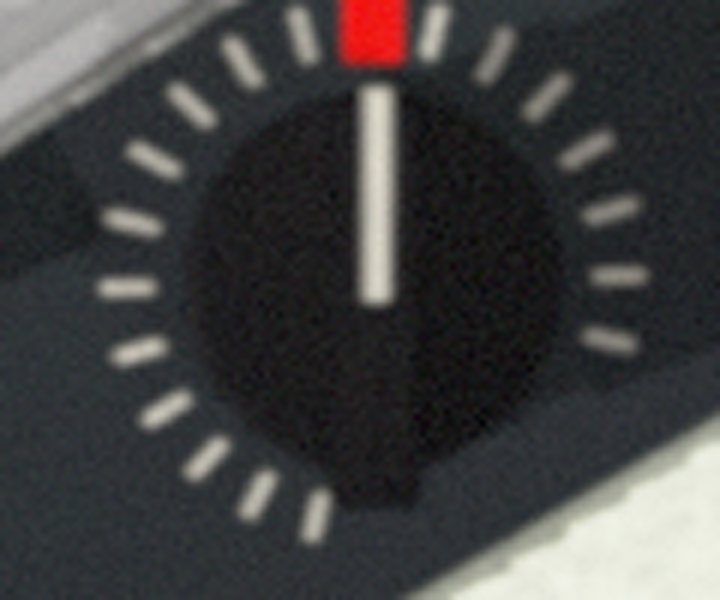

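The pointer line (crop x 377) points at the middle of the red mark (x 374), so the thermostat is set. Last look at the whole scene before handing in.

```bash
python3 - <<'E'
from go import *
c=snap('scene','s9.png'); cv2.imwrite('pics/s9c.png',cv2.resize(c['pixels'][140:290,210:450,::-1],(800,500),interpolation=2))
print('tab closed',proj(c,W((87,-72.5,187))))
E
python3 lane.py
```

```text
tab closed [327.99321131 211.32874423]
red 9 [324.9 224.3] [ 76.6 -94.7 125. ]
blue 43 [396.1 271.6] [ 93.  172.1 125. ]
```

View pics/s9c.png

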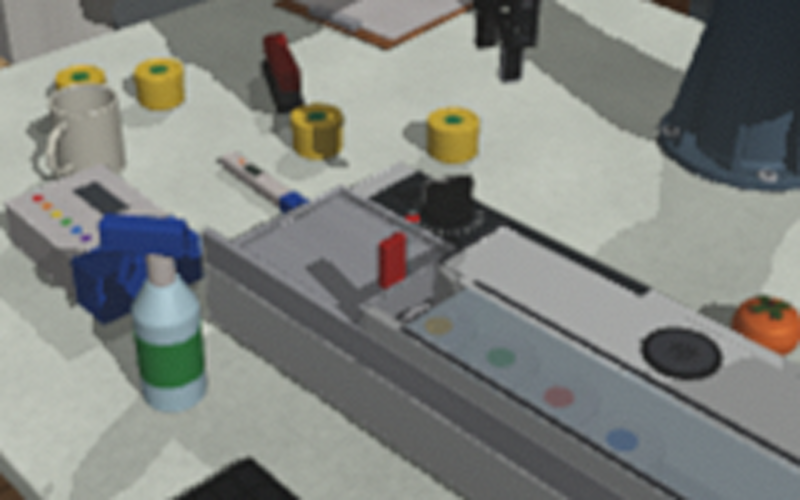

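All four tins (dots at crop (438,326) to (622,440)) are in the lane, the shutter is closed with its tab at (392,258), and everything else is where it was.

```bash
python3 -c "
from cell import env
print(env.close_job())"
```

```text
the job is handed in; nothing more can be done
None
```

The job is handed in (no verdict came back): all four grey tins are inside the drying lane, the shutter is closed to its stop and the thermostat pointer is on the red mark; while setting down the last tin, the wrist force read 75 N for a moment (limit 120 N).

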